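Sterilise the probe thermometer

TASK

Put the probe thermometer into the steriliser: lay it gently in the steel tray, lower the hood fully shut over it, and then turn the steriliser's red rotary switch on (clockwise, until it snaps home). The lamp must not be switched on while the hood is open, and leave the fish on the board where it is.

Things in the scene. Friction and masses are not known exactly. Their poses are not given: they have to be found in the camera images.
- thermometer_case (a point): centre, half-way up, of the white case (70 long, 30 wide, 17 mm high) of a loose probe thermometer, 202 mm long, 45 g, lying on the board. Own x runs along it from case to probe tip: case ends 35 mm either side, the middle of the whole at x +66, the thin probe's tip at x +167 mm; z up. Weight mostly in the case: grip that across its width.
- steriliser: UV steriliser fixed on the worktop: white box 190 mm deep (x), 362 wide (y), 60 high. Origin at worktop height under the middle of its depth; x to its back (hinge side), y to its left seen from the robot, z up; the front faces the robot within 0.25 rad. It spans y -189 to +173: right part (y below -89) a deck with the red switch, the rest the tray chamber under the hood.
- tray (a point): centre of the top of the tray floor, 61.5 mm above the worktop; axes as the steriliser's. The steel tray is clear for 123 mm in x and 238 mm in y inside a rim 4.5 mm high. The thermometer lies in it lengthwise along y, either way round.
- hood_hinge (a point): point on the hood's hinge line, 68 mm above the worktop and 82 mm behind (+x) the tray centre; the line runs along the steriliser's y; axes as the steriliser's. The hood is a shallow box open below, 258 mm wide, 160 mm from hinge to front wall, 42 mm high when shut, with an amber window, 220 g.
- hood (a joint): hood angle (rad): 0 fully shut, 1.57 upright, 1.9 leaning back at its stop. It starts open at 1.5 to 1.8. A friction hinge: it stays at any angle and needs 0.1 to 0.5 N m to move, so it has to be pushed all the way down.
- hood_lip (a point): middle of the outer face (upper face when shut) of the white finger lip, a tab 4 mm thick, 110 wide, jutting 32 mm from the foot of the hood's front wall. The point is 176 mm from the hinge line, 16 mm before the wall. Own x: to the hinge; z: out of that face. Hood open: the lip points up, the face looks to the back, the wall lies below; push the face toward the robot and down.
- switch (a joint): rotary switch (rad): 0 off detent, red bar handle in line with the steriliser's x, white mark at the far end by a red dot; 1.571 on detent, turned clockwise from above, bar across, mark at the right by a green dot. Over-centre spring: holds in either end with 0.11 N m and snaps over by itself past the middle (0.785).
- switch_axis (a point): point on the switch's vertical axis half-way up its red bar, 86 mm above the worktop; axes as the steriliser's. The bar is 64 mm long, 14 wide, 24 high, spans 74 to 98 mm above the worktop; under it a hub and collar of radius 25 mm up to 76.5 mm. The shut hood's side wall is 55 mm to the left (+y) of the axis.
- switch_near_end (a point): end of the red bar handle nearest the robot when off, half-way up the bar, 32 mm from the axis; to switch on, this end is pushed to the left (steriliser +y) and round.
- thermometer: the probe thermometer as a whole; origin under the middle of its length, x toward the probe tip, z up; the case centre is at x -66 mm
- fish: white fish fillet 67 x 165 x 22 mm, loose on the far right part of the board; origin under its centre, y along it. A bystander: leave it.
- board: white cutting board 215 x 370 x 16 mm, fixed, right of the steriliser; origin under its centre, y along it; its top, 16 mm above the worktop, carries the thermometer and the fish.

How it is judged (in metres and radians):
On the way, in this order (a step that is already met when the one before it is completed fails the run):
1. the thermometer lies in the tray, let go, with the hood still open (z of thermometer_case in the frame of tray between 0.004 and 0.014 m and horizontal distance between thermometer_case and tray below 0.1 m and value of joint hood above 0.4 rad and contact force between the fingers and thermometer below 0.05 N), for 0.2 s.
2. the hood is fully shut, the switch still off (value of joint hood below 0.04 rad and value of joint switch below 0.5 rad), for 0.1 s.
3. the switch is in its on detent (value of joint switch above 1.48 rad), for 0.2 s.
At the end, for the whole second after the job is handed in: the thermometer lies flat (within 0.15 rad) and at rest on the tray floor inside the rim, lengthwise (within 0.35 rad of the tray's length), the hood is shut to within 0.04 rad and the switch rests within 0.09 rad of its on detent (z of thermometer_case in the frame of tray between 0.004 and 0.014 m and x of thermometer_case in the frame of tray between -0.055 and 0.055 m and horizontal distance between thermometer_case and tray below 0.1 m and angle between the x axis of thermometer_case and the y axis of tray, either way round below 0.35 rad and angle between thermometer_case's own z axis and vertical below 0.15 rad and linear speed of thermometer below 0.02 m/s and value of joint hood below 0.04 rad and value of joint switch above 1.48 rad); the robot touches nothing.
It fails at once if the switch is turned past its middle while the hood is open by more than 0.08 rad (lamp on with the hood open) (value of joint switch above 0.8 rad and value of joint hood above 0.08 rad).
It fails at once if the thermometer is dropped (falls free faster than 0.8 m/s, about 30 mm) (contact force between anything else and thermometer below 0.01 N and linear speed of thermometer above 0.8 m/s).
It fails at once if the fish is moved by more than 25 mm (distance of fish from where it was at the start of the episode above 0.025 m).
It also fails if it takes over 66 s, if anything falls off the work surface, if the arm or the gripper's body presses on something with over 40 N, if the wrist force passes 120 N, or if a joint passes its speed limit or range.

ROBOT

A 6-joint arm with a two-finger parallel gripper is mounted at the origin on a cart in front of the work surface, level with it; the furniture and walls round the work are solid. World frame = base frame: x ahead of the robot, y to its left, z up, the work surface at z = 0. Lengths are in m, angles in degrees, forces in N, time in s.
With the tool pointing down it reaches from about 0.35 to 0.875 m from the base axis. Payload 4.2 kg.
Tool frame: the origin (TCP) lies on the centre line of the jaws, within the pads' length; the fingertips stand 11 mm ahead of it and the grasp point (between the pads) lies 8 mm behind it; y points along the fingers, z is the direction in which the jaws open and shut, and the axes are right-handed (so a half turn about y gives the same grasp; the last joint's range is limited). The gripper opens to 87 mm and grips with 3 to 60 N. Pads are 19 mm wide; open, the fingers measure 117 mm over their backs; the gripper's body (75 mm by 190 mm) begins 51 mm behind the grasp point.
Start: joints at [88.098, 22.042, 0.453, 0, -68.411, -14.817], TCP at [0.18, 0.599, 0.213] pointing down, gripper open.
Joint ranges: [-179.83, 179.83], [-69.29, 118.12], [-61.27, 80.66], [-181.25, 117.63], [-171.15, -9.14], [-177.46, 177.46]. Speed limits (degrees/s): [159.86, 159.86, 180, 180, 180, 180].

INTERFACE

Orientations are given as a 3x3 rotation matrix whose columns are the frame's x, y, z axes.
In Python, from station import r, optics gives the robot as it stands. The module is installed in compiled form; this text tells all that it offers.
- The arm moves only by the tool step_arm, never from a script. Its argument "moves" is a list that holds one entry, the list of rows, each a list of 7 numbers: the turn, a rotation vector about the tool's x, y, z in rad, then the shift along the tool's x, y, z in cm, then the opening in per cent of the stroke, from 0 (shut) to 100 (fully open). A call has exactly 5 rows; each row is the pose to reach, as a shift and turn from the pose commanded when the call began, along the tool's axes at that moment; what a row does not reach only later rows make up. A row lasts 1/12 s, in which the tool goes at most 41.7 mm and 7.16 degrees, less where a joint would pass 70% of its speed; a pose out of reach is approached as far as the arm can. A call with a gripper value outside its range is refused whole. The fingers move at their own pace and stop on an object; the grip force is fixed at half the most. Time passes only in rows, so rows that repeat a pose let the fingers close, or fill a call up. It gives the time, the measured TCP pose, the force and the opening at its end, in the units of the state.
- r.sense(): the state, without advancing time (a new reading comes with each control period).
- optics.capture(name): name is "side" or "top" or "wrist"; returns a dict with "image" (400x640x3 uint8, red, green, blue), "fov_y" (degrees; the focal length in pixels is half the picture's height over the tangent of half this angle, whatever the lens; pixels are square), "cx", "cy" (the principal point, pixels), "cam_to_world" (4x4, takes a point from camera to world coordinates). Camera axes: x right, y down, z forward; pixel columns grow to the right and rows downward; lengths in m; the calibration is good to about 2 mm. The wrist camera is an equidistant fisheye: a pixel r from the principal point sees the ray r / f radians off the axis. A picture is of the moment at which its call begins. There is no depth.
- r.finish_job(): hands the job in, once; it reports no verdict.
The state is a dict: "time_s": time; "joints": joint angles; "joint_velocities": joint speeds; "effort": joint torques, N m; "tcp_pos": TCP position; "ee_rot": TCP orientation; "wrist_force": force on the tool from outside, world axes, zero at the start; "moment": the same for the moment, N m; "gripper_width": opening from 0.0 (shut) to 1.0 (fully open).
Only numpy, scipy, OpenCV 4.12 (cv2) and the standard library are available. Lean on these libraries where they do the work, as an engineer would, in place of code of your own. Each camera call takes 0.05 s, during which the arm holds its last target.

## Working session

There is one attempt and no reset: what is moved stays moved. The work goes in short steps, Python scripts to look and compute and a tool call to move; the robot and the scene stay as the last step left them, time stands still between calls to the robot, and variables do not carry over. Pictures are saved under pics/ and viewed, and the job is handed in when it is done.

Besides the shell and the picture viewer there is one more tool, called as name([rows], argument=value, ...), one row to a line, values as JSON. step_arm: Moves the arm, as the interface text tells. Its arguments: {"type":"object","properties":{"moves":{"type":"array"}},"required":["moves"]}

```bash
mkdir -p pics; cat > h.py <<'E'
import numpy as np, cv2, json
from station import r, optics
def cap(name,fn):
    c=optics.capture(name); im=c["image"]; cv2.imwrite(f"pics/{fn}.png",im[:,:,::-1])
    np.savez(f"pics/{fn}.npz",im=im,f=200/np.tan(np.radians(c["fov_y"])/2),cx=c["cx"],cy=c["cy"],T=c["cam_to_world"],fish=(name=="wrist"))
def ray(fn,u,v):
    d=np.load(f"pics/{fn}.npz"); f=d["f"];x=u-d["cx"];y=v-d["cy"];T=d["T"]
    if d["fish"]:
        rr=np.hypot(x,y);th=rr/f;s=np.sin(th)/max(rr,1e-9);c=np.array([x*s,y*s,np.cos(th)])
    else: c=np.array([x/f,y/f,1.]);c/=np.linalg.norm(c)
    return T[:3,3],T[:3,:3]@c
def atz(fn,u,v,z):
    o,d=ray(fn,u,v); return o+d*(z-o[2])/d[2]
def tri(*obs):
    A=np.zeros((3,3));b=np.zeros(3);L=[ray(*o) for o in obs]
    for o,d in L:
        P=np.eye(3)-np.outer(d,d);A+=P;b+=P@o
    p=np.linalg.solve(A,b); return p,[np.linalg.norm((np.eye(3)-np.outer(d,d))@(p-o)) for o,d in L]
def proj(fn,p):
    d=np.load(f"pics/{fn}.npz");T=d["T"];c=T[:3,:3].T@(np.array(p)-T[:3,3])
    if d["fish"]:
        q=np.hypot(c[0],c[1]);th=np.arctan2(q,c[2]);return d["cx"]+d["f"]*th*c[0]/q,d["cy"]+d["f"]*th*c[1]/q
    return d["cx"]+d["f"]*c[0]/c[2],d["cy"]+d["f"]*c[1]/c[2]
def crop(fn,u0,v0,u1,v1,k,out):
    im=cv2.imread(f"pics/{fn}.png")[v0:v1,u0:u1]; cv2.imwrite(f"pics/{out}.png",cv2.resize(im,None,fx=k,fy=k,interpolation=cv2.INTER_CUBIC))
E
python3 - <<'E'
from h import *
np.set_printoptions(precision=4,suppress=True)
for n in("side","top","wrist"): cap(n,n+"0"); print(n,np.load(f"pics/{n}0.npz")["T"],np.load(f"pics/{n}0.npz")["f"])
s=r.sense();print(s["ee_rot"],s["tcp_pos"],s["wrist_force"],s["gripper_width"],s["time_s"])
E
```

```text
side [[-0.9005  0.3824 -0.2072  0.818 ]
 [ 0.4349  0.7929 -0.4267  0.4805]
 [ 0.0011 -0.4743 -0.8803  1.3755]
 [ 0.      0.      0.      1.    ]] 494.28087173079035
top [[ 0.0003 -0.9916  0.1292  0.3977]
 [-1.      0.0003  0.0046 -0.1238]
 [-0.0046 -0.1292 -0.9916  1.1034]
 [ 0.      0.      0.      1.    ]] 419.6188335963171
wrist [[-0.2876 -0.9144 -0.2849  0.2577]
 [-0.9578  0.2751  0.0836  0.5754]
 [ 0.0019  0.2969 -0.9549  0.3829]
 [ 0.      0.      0.      1.    ]] 309.70691628693146
[[-0.9577 -0.0004 -0.2878]
 [ 0.2878 -0.0016 -0.9577]
 [-0.0001 -1.      0.0017]] [0.1797 0.5981 0.2118] [ 0.4111 -0.4773  0.9005] 0.9973065053204622 0.15
```

View pics/side0.png

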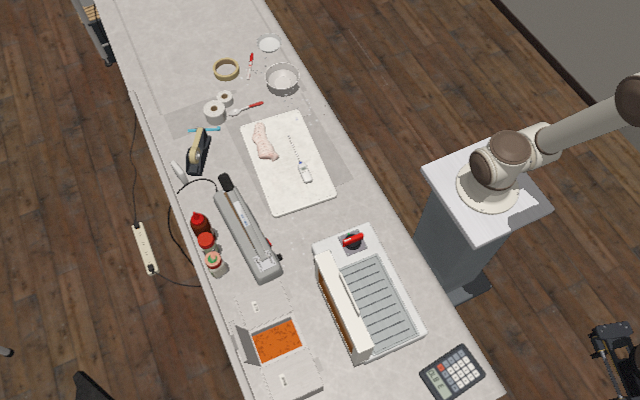

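View pics/top0.png

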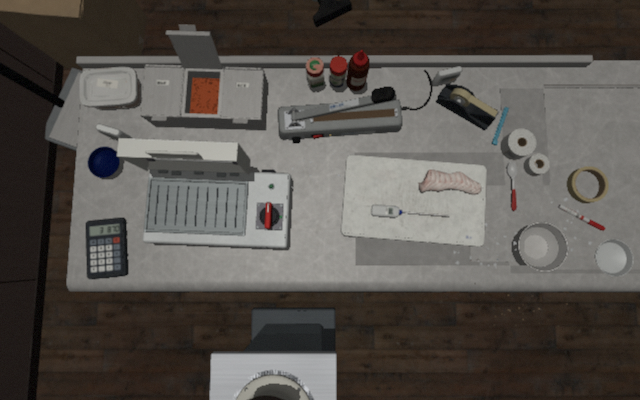

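View pics/wrist0.png

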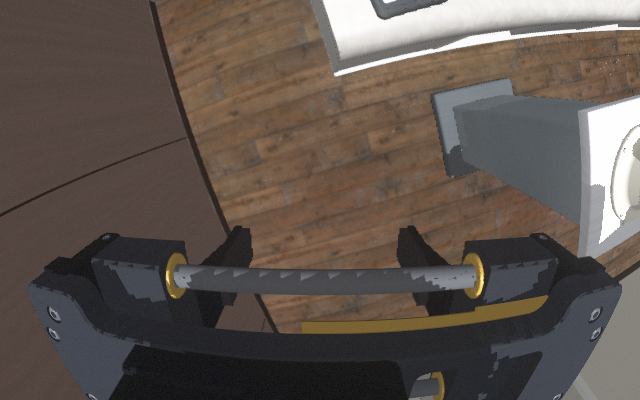

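```bash
python3 - <<'E'
from h import *
crop("top0",110,110,310,260,4,"t_ster"); crop("top0",340,150,500,250,5,"t_board")
crop("side0",230,100,350,220,5,"s_board"); crop("side0",300,210,440,370,4,"s_ster")
E
```

```text
(no output)
```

View pics/t_ster.png

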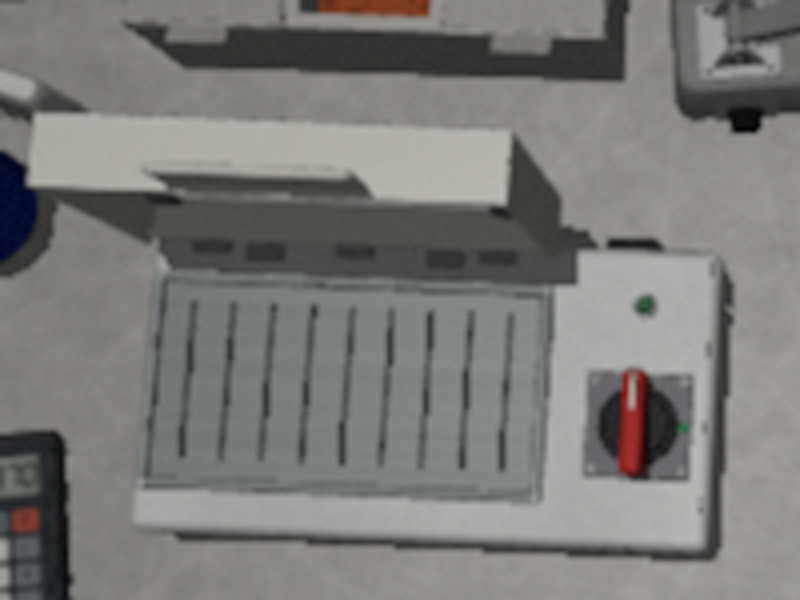

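View pics/t_board.png

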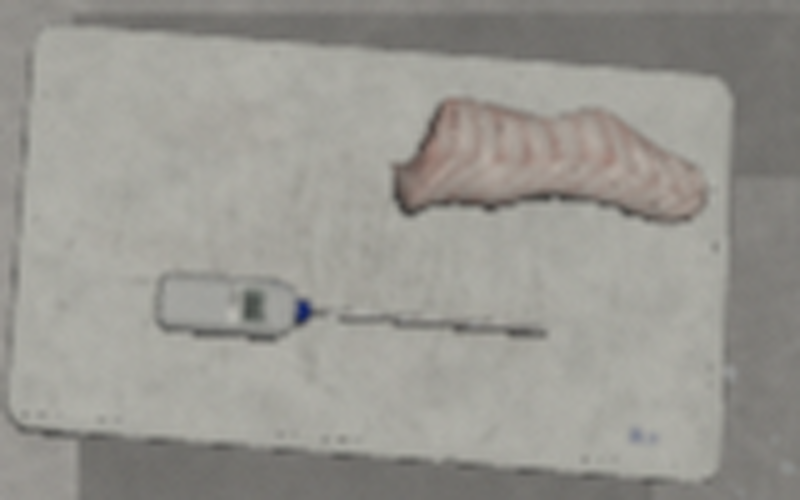

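View pics/s_board.png

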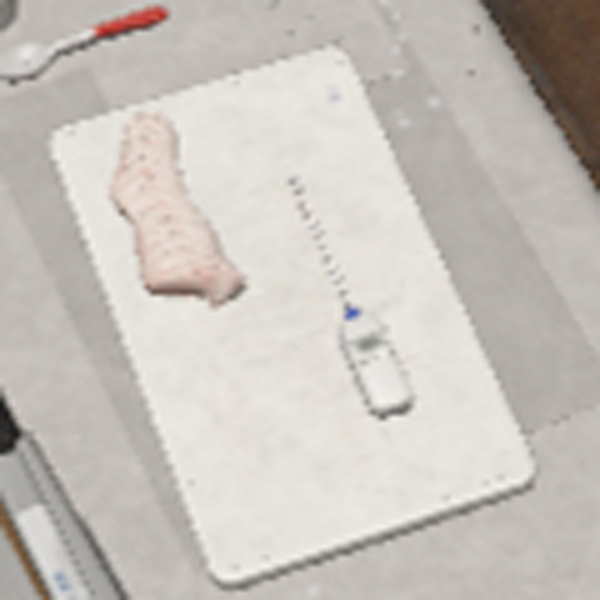

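View pics/s_ster.png

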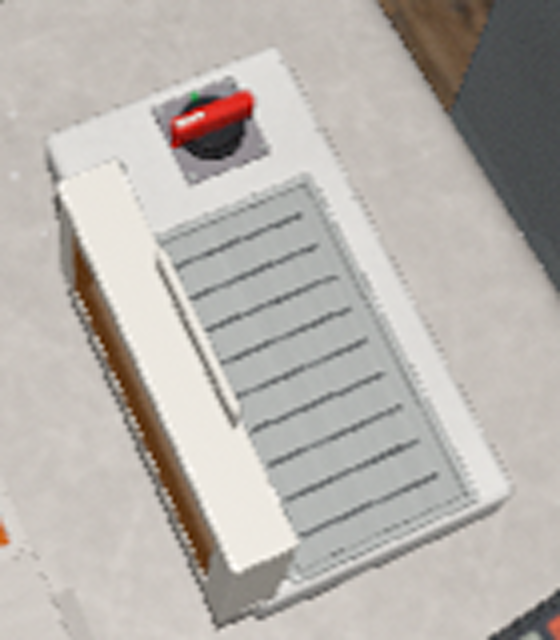

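```bash
python3 - <<'E'
from h import *
np.set_printoptions(precision=4,suppress=True)
B=lambda u,v:("top0",340+u/5,150+v/5); S=lambda u,v:("side0",230+u/5,100+v/5)
print("case",tri(B(225,306),S(376,367)),atz(*B(225,306),.033),atz(*S(376,367),.033))
print("case end",tri(B(157,303),S(392,413)))
print("tip",tri(B(547,332),S(291,178)),atz(*B(547,332),.0245))
print("blue",tri(B(303,312),S(351,313)))
t=lambda u,v:("top0",110+u/4,110+v/4); s=lambda u,v:("side0",300+u/4,210+v/4)
print("box NL",tri(t(133,525),s(510,492)),"NR",tri(t(717,552),s(278,52)))
print("BR",tri(t(720,258),s(48,145)))
print("trayFR?",[tri(t(*a),s(*b)) for a,b in [((540,500),(308,178)),((147,488),(474,497))]])
for a in [(162,278),(550,292),(540,500),(147,488)]: print("tray z.066",atz(*t(*a),.066))
print("sw far/near",tri(t(633,372),s(176,138)),tri(t(631,474),s(252,98)))
print(atz(*t(633,372),.098),atz(*t(631,474),.098))
print("dot green, collar plate",atz(*t(683,428),.06))
print("lip R/L top edge",tri(t(350,173),s(161,252)),tri(t(145,167),s(236,420)))
print("wall top corners",tri(t(510,130),s(62,188)),tri(t(507,205),s(120,162)),tri(t(28,185),s(297,548)),tri(t(35,115),s(222,625)))
E
```

```text
case (array([ 0.508 , -0.2857,  0.0229]), [np.float64(0.001554632709147662), np.float64(0.001554632709147689)]) [ 0.5082 -0.2852  0.033 ] [ 0.5092 -0.2789  0.033 ]
case end (array([ 0.5111, -0.2521,  0.0181]), [np.float64(0.00021142846184085318), np.float64(0.00021142846184086622)])
tip (array([ 0.4947, -0.4544,  0.0101]), [np.float64(0.002805076727427598), np.float64(0.002805076727427368)]) [ 0.4955 -0.452   0.0245]
blue (array([ 0.5055, -0.326 ,  0.0278]), [np.float64(0.0001366718412275083), np.float64(0.00013667184122762724)])
box NL (array([0.4303, 0.3227, 0.0535]), [np.float64(0.0006047205362657876), np.float64(0.0006047205362657701)]) NR (array([ 0.4113, -0.0386,  0.0329]), [np.float64(0.0037619640764101174), np.float64(0.0037619640764101955)])
BR (array([ 0.5999, -0.0404,  0.0441]), [np.float64(0.0022633286596971647), np.float64(0.0022633286596970034)])
trayFR? [(array([0.4449, 0.0689, 0.0564]), [np.float64(0.001593161770311917), np.float64(0.0015931617703119705)]), (array([0.4534, 0.3152, 0.0534]), [np.float64(0.0005295515293121362), np.float64(0.0005295515293120689)])]
tray 
[... 416 characters left out ...]
ar plate [ 0.4909 -0.0209  0.06  ]
lip R/L top edge (array([0.6038, 0.1345, 0.2573]), [np.float64(0.0020235131245328686), np.float64(0.002023513124532807)]) (array([0.609 , 0.2426, 0.252 ]), [np.float64(0.0011958683321903313), np.float64(0.0011958683321901704)])
wall top corners (array([0.6347, 0.0597, 0.2247]), [np.float64(0.002874506760669959), np.float64(0.0028745067606700887)]) (array([0.594 , 0.06  , 0.2243]), [np.float64(0.002340673507659457), np.float64(0.002340673507659423)]) (array([0.6065, 0.3171, 0.2236]), [np.float64(0.0008965224965691821), np.float64(0.0008965224965688642)]) (array([0.6576, 0.3327, 0.1867]), [np.float64(0.0015973111663206189), np.float64(0.0015973111663207039)])
```

```bash
cat > d.py <<'E'
import sys
from h import *
from scipy.spatial.transform import Rotation as R
np.set_printoptions(precision=3,suppress=True)
# usage: d.py x y z zang(deg) -> rows ; tool down, tool z at angle zang
def delta(x,y,z,a):
    s=r.sense();M=np.array(s["ee_rot"]);a=np.radians(a)
    zt=np.array([np.cos(a),np.sin(a),0]);yt=np.array([0,0,-1.]);T=np.c_[np.cross(yt,zt),yt,zt]
    rv=R.from_matrix(M.T@T).as_rotvec();sh=M.T@(np.array([x,y,z])-s["tcp_pos"])*100
    return rv,sh,s
if __name__=="__main__":
    rv,sh,s=delta(*map(float,sys.argv[1:5]))
    print("tcp",np.array(s["tcp_pos"]),"zang",np.degrees(np.arctan2(s["ee_rot"][1][2],s["ee_rot"][0][2])),"t",s["time_s"],"w",s["gripper_width"],"F",np.array(s["wrist_force"]),"j",np.array(s["joints"]))
    print("rv",rv,"sh cm",sh)
E
python3 d.py 0.32 0.45 0.28 -136; python3 d.py 0.46 0.25 0.32 -170
```

```text
tcp [0.18  0.598 0.212] zang -106.72838274729364 t 0.15 w 0.9973065053204622 F [ 0.411 -0.477  0.9  ] j [ 88.097  22.08    0.398  -0.02  -68.412 -14.818]
rv [-0.002  0.511 -0.001] sh cm [-17.705  -6.799  10.158]
tcp [0.18  0.598 0.212] zang -106.72838274729364 t 0.15 w 0.9973065053204622 F [ 0.411 -0.477  0.9  ] j [ 88.097  22.08    0.398  -0.02  -68.412 -14.818]
rv [-0.001  1.104 -0.001] sh cm [-36.869 -10.772  25.289]
```

step_arm([
  [[0, 0.1, 0, -3.5, -1.4, 2, 100], [0, 0.2, 0, -7, -2.8, 4, 100], [0, 0.3, 0, -10.5, -4.2, 6, 100], [0, 0.4, 0, -14, -5.6, 8, 100], [0, 0.5, 0, -17.7, -6.8, 10.1, 100]],
])

```text
time_s: 0.57
tcp_pos: [0.3167, 0.4541, 0.2796]
ee_rot: [[-0.7, 0.0, -0.715], [0.715, 0.0, -0.7], [0.0, -1.0, -0.0]]
wrist_force: [1.1, 0.2, 0.3]
gripper_width: 1.0
```

```bash
python3 d.py 0.46 0.25 0.30 -165;
```

```text
tcp [0.317 0.454 0.28 ] zang -135.60424510937148 t 0.5667 w 0.9997661287746766 F [1.081 0.185 0.334] j [ 71.886  12.71   -3.209   0.005 -74.062 -27.492]
rv [0.    0.513 0.   ] sh cm [-24.606  -2.042   4.036]
```

step_arm([
  [[0, 0.1, 0, -4, -0.3, 0.7, 100], [0, 0.2, 0, -8, -0.6, 1.4, 100], [0, 0.3, 0, -12, -0.9, 2.1, 100], [0, 0.4, 0, -16, -1.2, 2.8, 100], [0, 0.5, 0, -20, -1.5, 3.5, 100]],
])

```text
time_s: 0.98
tcp_pos: [0.432, 0.2866, 0.294]
ee_rot: [[-0.271, -0.0, -0.963], [0.963, 0.0, -0.271], [0.0, -1.0, 0.0]]
wrist_force: [0.9, 0.9, -0.5]
gripper_width: 0.998
```

```bash
python3 d.py 0.47 0.1 0.28 175.4
```

```text
tcp [0.432 0.287 0.294] zang -164.27676748610958 t 0.9833 w 0.9977061885697938 F [ 0.932  0.866 -0.524] j [ 51.512   8.721  -6.2    -0.011 -75.08  -35.786]
rv [-0.     0.355  0.   ] sh cm [-18.996   1.394   1.399]
```

step_arm([
  [[0, 0.07, 0, -3.8, 0.3, 0.3, 100], [0, 0.14, 0, -7.6, 0.6, 0.6, 100], [0, 0.21, 0, -11.4, 0.9, 0.9, 100], [0, 0.28, 0, -15.2, 1.2, 1.2, 100], [0, 0.35, 0, -19, 1.4, 1.4, 100]],
])

```text
time_s: 1.4
tcp_pos: [0.4699, 0.1001, 0.2795]
ee_rot: [[0.074, -0.001, -0.997], [0.997, 0.0, 0.074], [-0.0, -1.0, 0.001]]
wrist_force: [2.0, 0.5, -0.5]
gripper_width: 1.0
```

```bash
python3 -c "
from h import *
cap('wrist','w1')"; python3 d.py 0.50 -0.1 0.28 175.4
```

```text
tcp [0.47  0.095 0.279] zang 175.31093198793172 t 1.45 w 1.0035562933964461 F [ 0.831 -2.265  1.412] j [ 30.962   5.186 -12.447   0.07  -72.55  -35.672]
rv [-0.002 -0.002 -0.003] sh cm [-19.214  -0.031  -4.578]
```

View pics/w1.png

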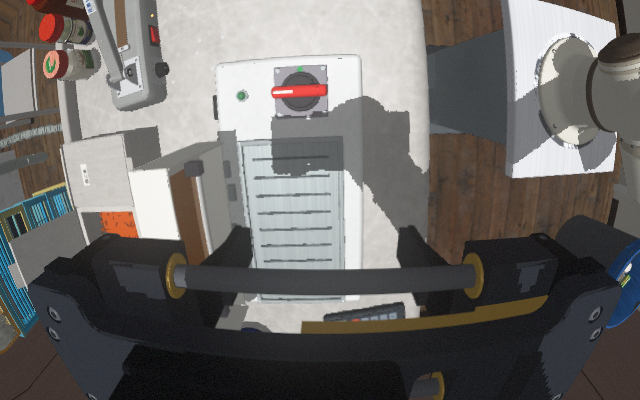

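```bash
python3 - <<'E'
from h import *
crop("w1",210,50,370,310,3,"w1c")
E
```

```text
(no output)
```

View pics/w1c.png

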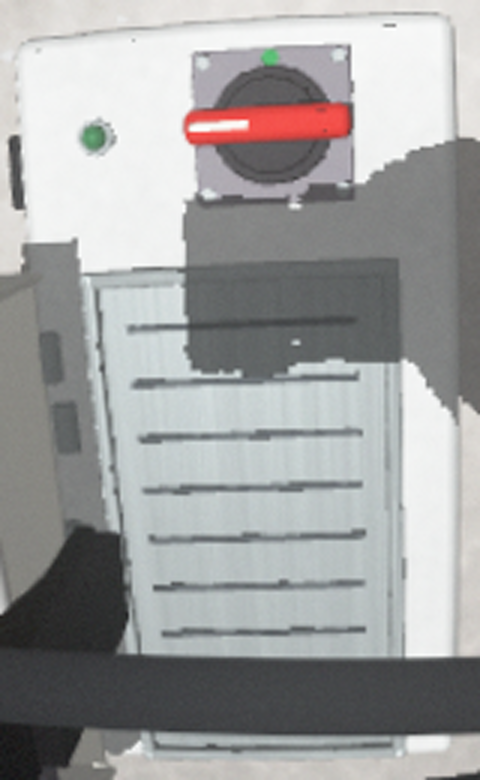

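step_arm([
  [[0, 0, 0, -4, 0, -0.9, 100], [0, 0, 0, -8, 0, -1.8, 100], [0, 0, 0, -12, 0, -2.7, 100], [0, 0, 0, -16, 0, -3.6, 100], [0, 0, 0, -19.2, 0, -4.5, 100]],
])

```text
time_s: 1.87
tcp_pos: [0.5012, -0.095, 0.2798]
ee_rot: [[0.072, -0.0, -0.997], [0.997, -0.0, 0.072], [-0.0, -1.0, 0.0]]
wrist_force: [0.9, 0.7, -0.2]
gripper_width: 1.002
```

```bash
python3 -c "
from h import *
cap('wrist','w2')"; python3 d.py 0.508 -0.284 0.2 175.4
```

```text
tcp [ 0.502 -0.099  0.279] zang 175.6623584609103 t 1.9167 w 0.9982674217541008 F [ 3.138 -1.732  1.278] j [  7.142   8.446  -8.632   0.119 -72.99  -11.515]
rv [-0.001  0.005 -0.002] sh cm [-18.408   7.985  -1.998]
```

View pics/w2.png

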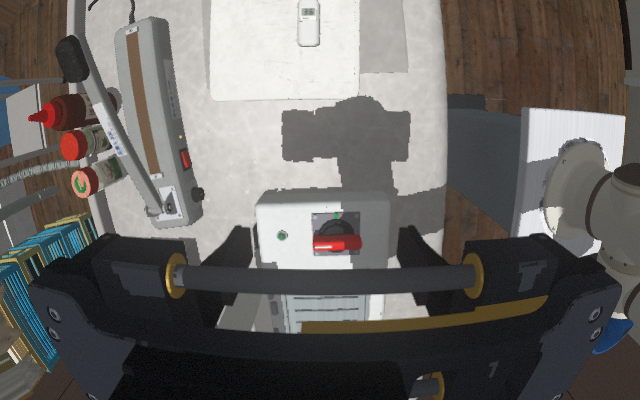

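step_arm([
  [[0, 0, 0, -2.4, 1.4, -0.1, 100], [0, 0, 0, -4.8, 2.8, -0.2, 100], [0, 0, 0, -7.2, 4.2, -0.3, 100], [0, 0, 0, -9.6, 5.6, -0.4, 100], [0, 0, 0, -12, 7, -0.5, 100]],
])

```text
time_s: 2.33
tcp_pos: [0.4978, -0.2137, 0.209]
ee_rot: [[0.071, -0.0, -0.997], [0.997, 0.0, 0.071], [0.0, -1.0, 0.0]]
wrist_force: [-0.1, 1.0, 0.2]
gripper_width: 1.001
```

```bash
python3 -c "
from h import *
cap('wrist','w3');crop('w3',220,60,420,260,4,'w3c')
print(r.sense()['tcp_pos'])"
```

```text
[ 0.4959149  -0.21589391  0.2055893 ]
```

View pics/w3.png

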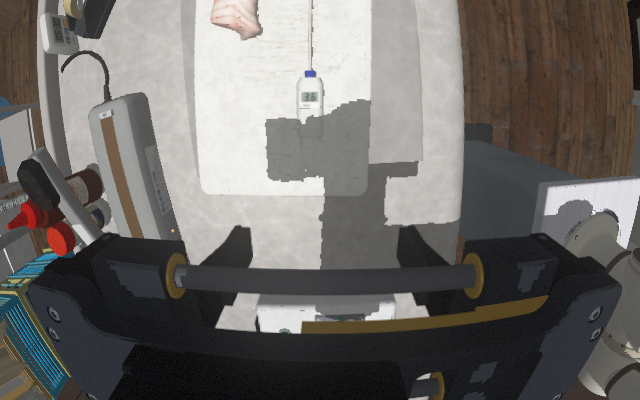

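View pics/w3c.png

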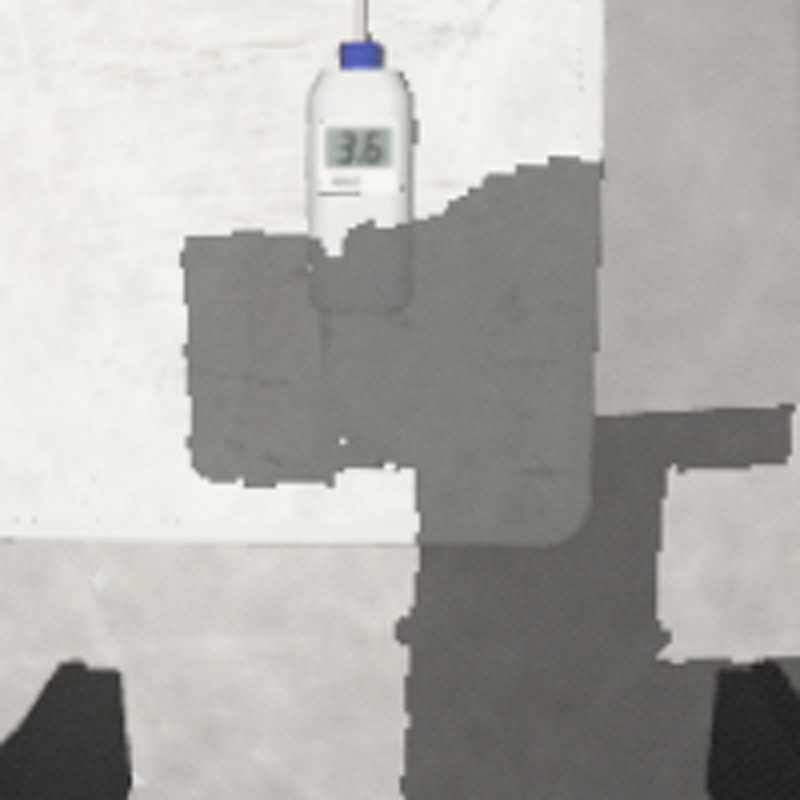

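```bash
python3 - <<'E'
from h import *
np.set_printoptions(precision=4,suppress=True)
B=lambda u,v:("top0",340+u/5,150+v/5);w=lambda u,v:("w3",220+u/4,60+v/4)
S=lambda u,v:("side0",230+u/5,100+v/5)
print("blue",tri(w(361,55),B(303,312)),tri(w(361,55),S(351,313)),tri(w(361,55),B(303,312),S(351,313)))
print("end",tri(w(361,310),B(157,303)),tri(w(361,310),B(157,303),S(392,413)))
a,b=atz(*w(361,310),.03),atz(*w(361,55),.030);print(a,b,b-a)
for u,v in [(306,190),(413,190)]: print(atz(*w(u,v),.027))
print("tipdir w2"); 
t=lambda u,v:("top0",110+u/4,110+v/4);q=lambda u,v:("w1",210+u/3,50+v/3);s=lambda u,v:("side0",300+u/4,210+v/4)
print("sw far",tri(q(186,127),t(633,372),s(176,138)),"near",tri(q(351,121),t(631,474),s(252,98)))
print("far z98",atz(*q(186,127),.098),atz(*q(351,121),.098))
for a in [(90,278),(398,260),(405,755),(145,755)]: print("tray z.066",atz(*q(*a),.066))
print("tray FR..", tri(q(398,260),t(540,500),s(308,178)))
print(proj("w3",[.508,-.284,.0245]),proj("w3",r.sense()["tcp_pos"]))
E
```

```text
blue (array([ 0.5039, -0.3221,  0.0478]), [np.float64(0.00037919671322308307), np.float64(0.0003791967132231686)]) (array([ 0.5055, -0.3236,  0.031 ]), [np.float64(0.0006970177772904515), np.float64(0.0006970177772904694)]) (array([ 0.5054, -0.3245,  0.0301]), [np.float64(0.0012250011375579397), np.float64(0.0011060640262337423), np.float64(0.0005153948387600426)])
end (array([ 0.5104, -0.251 ,  0.0283]), [np.float64(0.00015970559432734336), np.float64(0.00015970559432736424)]) (array([ 0.5111, -0.2508,  0.0207]), [np.float64(0.0008597103925802578), np.float64(0.0010652495054350403), np.float64(0.00046829514846812427)])
[ 0.5104 -0.2511  0.03  ] [ 0.5049 -0.3234  0.03  ] [-0.0055 -0.0722  0.    ]
[ 0.5234 -0.2864  0.027 ]
[ 0.4933 -0.284   0.027 ]
tipdir w2
sw far (array([0.5226, 0.0084, 0.0828]), [np.float64(0.0022803205619008767), np.float64(0.0007962268923924386), np.float64(0.00304774681558008)]) near (array([0.4597, 0.0088, 0.0883]), [np.float64(0.0014511108914134862), np.float64(0.0015973835345262485), np.float64(0.0005594247726643792)])
far z98 [0.5216 0.0071 0.098 ] [0.4595 0.0105 0.098 ]
tray z.066 [0.5749 0.0652 0.066 ]
tray z.066 [0.4439 0.0688 0.066 ]
tray z.066 [0.4534 0.3181 0.066 ]
tray z.066 [0.5884 0.3111 0.066 ]
tray FR.. (array([0.4444, 0.0693, 0.0568]), [np.float64(0.001212467398868729), np.float64(0.002201478456983172), np.float64(0.0009937627376684225)])
(np.float64(310.3443115836951), np.float64(108.42143705015022)) (np.float64(325.92053692866693), np.float64(229.72037856329482))
```

```bash
python3 d.py 0.5085 -0.286 0.08 175.6
```

```text
tcp [ 0.496 -0.216  0.206] zang 175.7479606485561 t 2.3833 w 1.0012738211558034 F [-0.013 -1.701 -1.019] j [ -6.354  14.37  -11.77   -0.023 -64.235   2.111]
rv [-0.007  0.003  0.001] sh cm [-6.905 12.543 -1.857]
```

step_arm([
  [[0, 0, 0, -1.8, 2.5, -0.4, 100], [0, 0, 0, -3.6, 5, -0.8, 100], [0, 0, 0, -5.4, 8, -1.2, 100], [0, 0, 0, -6.9, 10.5, -1.8, 100], [0, 0, 0, -6.9, 12, -1.8, 100]],
])

```text
time_s: 2.8
tcp_pos: [0.5101, -0.2842, 0.0863]
ee_rot: [[0.073, -0.004, -0.997], [0.997, 0.001, 0.073], [0.001, -1.0, 0.004]]
wrist_force: [-0.1, -0.1, 0.0]
gripper_width: 0.996
```

```bash
python3 -c "
from h import *
cap('wrist','w4');cap('top','top1')"; python3 d.py 0.5085 -0.286 0.031 175.6
```

```text
tcp [ 0.509 -0.282  0.086] zang 175.83285025996676 t 2.9 w 0.9988977081095137 F [-0.118  1.398  0.525] j [-13.12   24.945 -14.884  -0.057 -50.633   8.989]
rv [-0.008  0.004  0.002] sh cm [-0.372  5.516 -0.05 ]
```

View pics/w4.png

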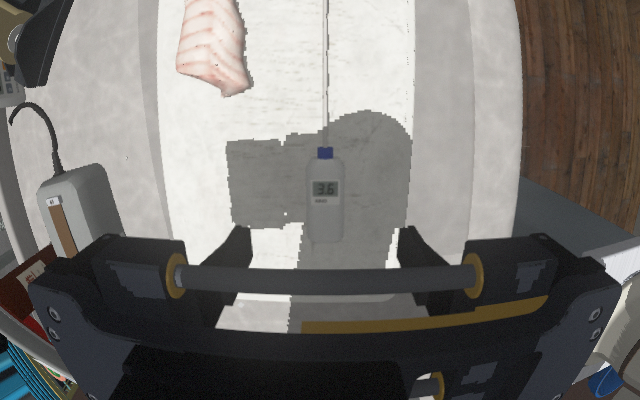

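```bash
python3 - <<'E'
from h import *
np.set_printoptions(precision=4,suppress=True)
print(atz("w4",325,153,.03),atz("w4",325.5,242,.03),atz("w4",324.5,200,.033), tri(("w4",325,153),("w3",220+361/4,60+55/4)),tri(("w4",325.5,242),("w3",220+361/4,60+310/4)))
E
```

```text
[ 0.5058 -0.3246  0.03  ] [ 0.5107 -0.2514  0.03  ] [ 0.5088 -0.2888  0.033 ] (array([ 0.5055, -0.3237,  0.0251]), [np.float64(0.0003451497068880774), np.float64(0.0003451497068882873)]) (array([ 0.5106, -0.251 ,  0.0293]), [np.float64(0.00012093016526833786), np.float64(0.0001209301652684184)])
```

step_arm([
  [[0, 0, 0, -0.3, 2, 0, 100], [0, 0, 0, -0.3, 3.6, 0, 100], [0, 0, 0, -0.3, 4.8, 0, 100], [0, 0, 0, -0.3, 5.4, 0, 100], [0, 0, 0, -0.3, 5.4, 0, 100]],
])

```text
time_s: 3.32
tcp_pos: [0.5108, -0.2852, 0.0357]
ee_rot: [[0.07, -0.001, -0.998], [0.998, 0.0, 0.07], [0.0, -1.0, 0.001]]
wrist_force: [0.1, 0.5, 0.5]
gripper_width: 1.002
```

```bash
python3 d.py 0.5085 -0.286 0.031 175.6
```

```text
tcp [ 0.511 -0.285  0.036] zang 175.9696833329418 t 3.3167 w 1.001814436753612 F [0.133 0.474 0.525] j [-13.33   28.666 -17.494  -0.001 -43.908   9.3  ]
rv [-0.001  0.006  0.   ] sh cm [-0.092  0.467  0.22 ]
```

step_arm([
  [[0, 0.006, 0, -0.1, 0.4, 0.2, 100], [0, 0.006, 0, -0.1, 0.4, 0.2, 100], [0, 0.006, 0, -0.1, 0.4, 0.2, 35], [0, 0.006, 0, -0.1, 0.4, 0.2, 0], [0, 0.006, 0, -0.1, 0.4, 0.2, 0]],
])

```text
time_s: 3.73
tcp_pos: [0.5093, -0.2868, 0.0325]
ee_rot: [[0.077, 0.001, -0.997], [0.997, -0.0, 0.077], [-0.0, -1.0, -0.001]]
wrist_force: [0.4, -0.3, -0.4]
gripper_width: 0.854
```

step_arm([
  [[0, 0, 0, 0, 0, 0, 0], [0, 0, 0, 0, 0, 0, 0], [0, 0, 0, 0, 0, 0, 0], [0, 0, 0, 0, 0, 0, 0], [0, 0, 0, 0, 0, 0, 0]],
])

```text
time_s: 4.15
tcp_pos: [0.5089, -0.2867, 0.0318]
ee_rot: [[0.077, -0.0, -0.997], [0.997, -0.0, 0.077], [-0.0, -1.0, 0.0]]
wrist_force: [-0.4, -0.7, -0.3]
gripper_width: 0.48
```

step_arm([
  [[0, 0, 0, 0, 0, 0, 0], [0, 0, 0, 0, 0, 0, 0], [0, 0, 0, 0, 0, 0, 0], [0, 0, 0, 0, 0, 0, 0], [0, 0, 0, 0, 0, 0, 0]],
])

```text
time_s: 4.57
tcp_pos: [0.5089, -0.2867, 0.0318]
ee_rot: [[0.077, 0.0, -0.997], [0.997, -0.0, 0.077], [-0.0, -1.0, -0.0]]
wrist_force: [-0.3, -0.1, -0.1]
gripper_width: 0.097
```

```bash
python3 -c "
from h import *
cap('wrist','w5');cap('top','top2');cap('side','side2');crop('top2',340,150,500,250,5,'t2c');print(r.sense()['gripper_width'])"
```

```text
0.02414616166093319
```

View pics/w5.png

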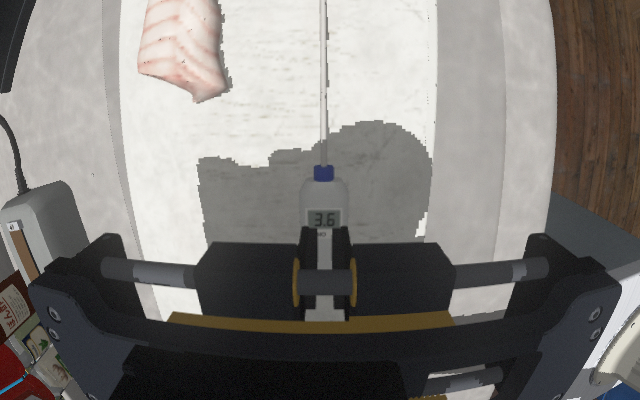

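View pics/t2c.png

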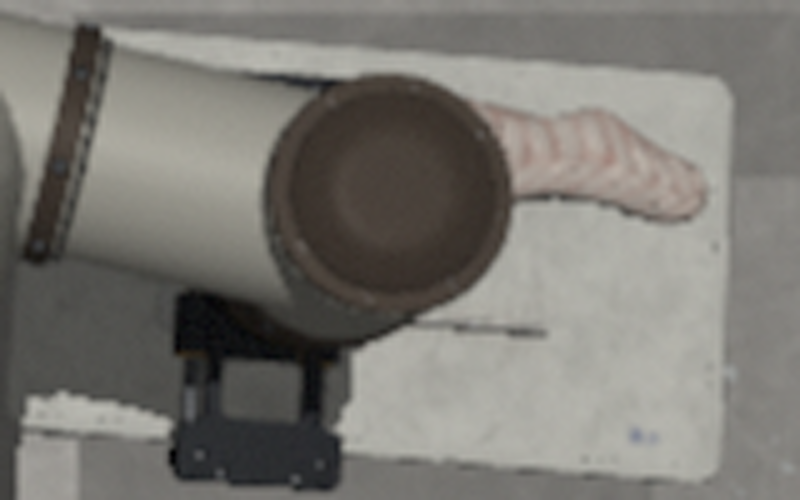

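View pics/side2.png

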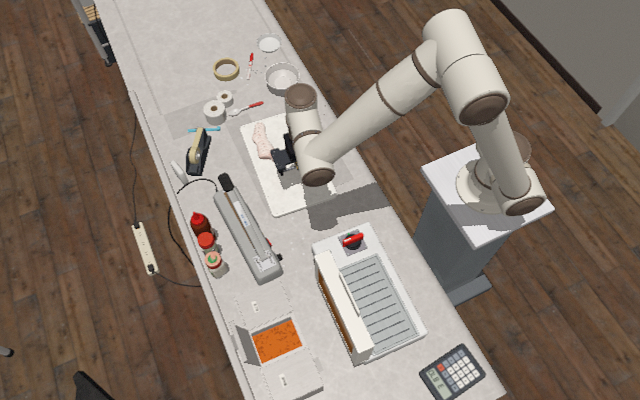

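```bash
python3 -c "
from h import *
crop('w5',250,150,400,330,4,'w5c');crop('side2',250,100,350,200,6,'s2c')
s=r.sense();print(s['gripper_width'],s['tcp_pos'],s['wrist_force'])
p=s['tcp_pos']
print(proj('w5',p),proj('w5',[p[0],p[1],p[2]-.011]),proj('w5',[.508,-.286,.033]),proj('w5',[.5105,-.251,.033]))"
```

```text
0.02414616166093319 [ 0.50884043 -0.28667074  0.0318245 ] [-0.12437434 -0.76912639 -0.45306444]
(np.float64(323.2527300293909), np.float64(235.45656959977111)) (np.float64(323.31260652388227), np.float64(228.1211492318703)) (np.float64(324.7112236281282), np.float64(237.18059220274725)) (np.float64(324.9671082822977), np.float64(284.7533764216197))
```

View pics/w5c.png

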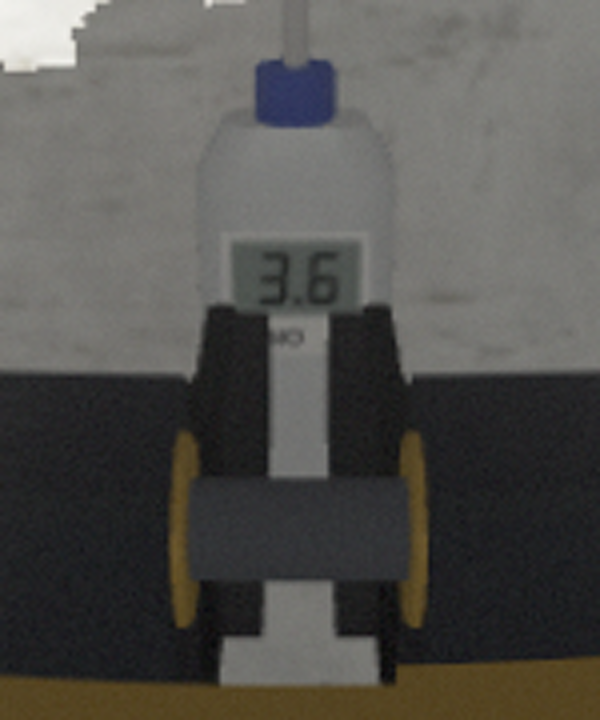

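View pics/s2c.png

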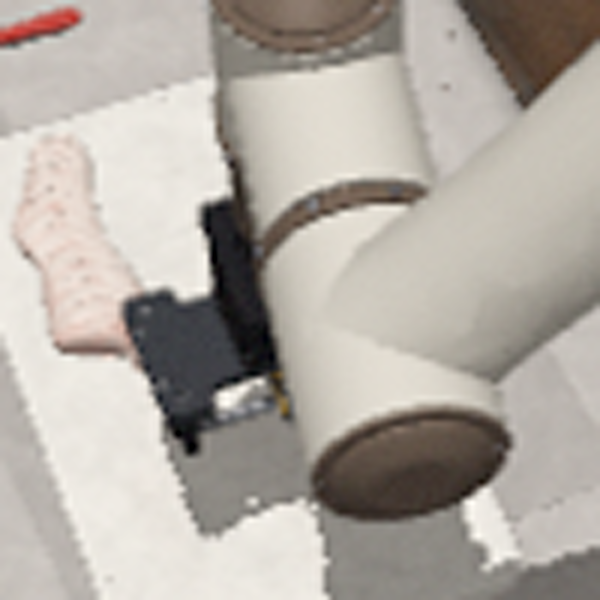

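```bash
python3 -c "
from h import *
s=r.sense();p=np.array(s['tcp_pos']);M=np.array(s['ee_rot'])
for a in (-.011,0,.005,.011,.015):
  for b in (-.0095,.0095): print(a,b,proj('w5',p+M@[b,a,0.001]),proj('w5',p+M@[b,a,0.016]))
"
```

```text
-0.011 -0.0095 (np.float64(324.93549318034565), np.float64(228.66847739314414)) (np.float64(351.3777645027979), np.float64(228.5873385545366))
-0.011 0.0095 (np.float64(324.897041866032), np.float64(257.8405708884363)) (np.float64(350.24336490069044), np.float64(257.7001445462583))
0 -0.0095 (np.float64(324.9085518856688), np.float64(221.15006660632483)) (np.float64(349.8996373192935), np.float64(221.09507427735954))
0 0.0095 (np.float64(324.874143031086), np.float64(249.16268493724638)) (np.float64(348.92059593162435), np.float64(249.05456874290672))
0.005 -0.0095 (np.float64(324.89718968098066), np.float64(217.99688620470408)) (np.float64(349.27707595642283), np.float64(217.95156401041146))
0.005 0.0095 (np.float64(324.8644015337208), np.float64(245.4984145834213)) (np.float64(348.35931624034106), np.float64(245.40261884177295))
0.011 -0.0095 (np.float64(324.8842184816194), np.float64(214.40976825749365)) (np.float64(348.56694644986266), np.float64(214.37455321819996))
0.011 0.0095 (np.float64(324.8532204308331), np.float64(241.31236607112675)) (np.float64(347.716132090826), np.float64(241.22971311389688))
0.015 -0.0095 (np.float64(324.87594854482995), np.float64(212.1296931405909)) (np.float64(348.1145235063898), np.float64(212.10042137878423))
0.015 0.0095 (np.float64(324.8460586802852), np.float64(238.64203123706346)) (np.float64(347.3047357403957), np.float64(238.5672537476416))
```

```bash
python3 -c "
from h import *
cap('wrist','w6');crop('w6',250,150,400,330,4,'w6c')
print(atz('w5',323.5,173,.03),atz('w5',323.5,173,.02),r.sense()['gripper_width'],r.sense()['time_s'])"
```

```text
[ 0.50569957 -0.32522093  0.03      ] [ 0.5059194  -0.32275592  0.02      ] 0.012490151002983407 4.7667
```

View pics/w6c.png

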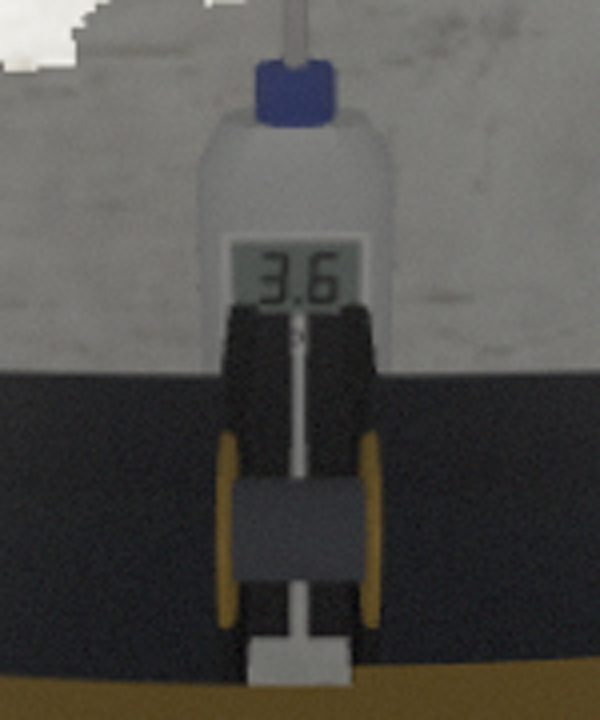

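step_arm([
  [[0, 0, 0, 0, 0, 0, 65], [0, 0, 0, 0, 0, 0, 65], [0, 0, 0, 0, 0, 0, 65], [0, 0, 0, 0, 0, 0, 65], [0, 0, 0, 0, 0, 0, 65]],
])

```text
time_s: 5.18
tcp_pos: [0.5089, -0.2867, 0.0318]
ee_rot: [[0.077, 0.0, -0.997], [0.997, -0.0, 0.077], [-0.0, -1.0, -0.0]]
wrist_force: [-0.1, 0.2, -0.9]
gripper_width: 0.308
```

step_arm([
  [[0, 0, 0, 0, 0, 0, 65], [0, 0, 0, 0, 0, 0, 65], [0, 0, 0, 0, 0, 0, 65], [0, 0, 0, 0, 0, 0, 65], [0, 0, 0, 0, 0, 0, 65]],
])

```text
time_s: 5.6
tcp_pos: [0.5089, -0.2867, 0.0319]
ee_rot: [[0.077, 0.0, -0.997], [0.997, -0.0, 0.077], [-0.0, -1.0, -0.0]]
wrist_force: [-0.2, -0.6, 0.4]
gripper_width: 0.629
```

```bash
python3 -c "
from h import *
cap('wrist','w7');crop('w7',220,150,430,330,3,'w7c');print(r.sense()['gripper_width'],r.sense()['tcp_pos'])"
```

```text
0.6374983925023278 [ 0.50887365 -0.28666635  0.03183763]
```

View pics/w7c.png

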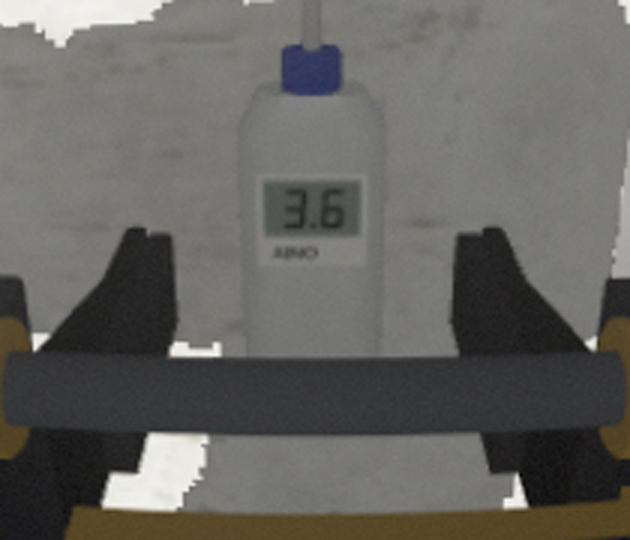

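step_arm([
  [[0, 0, 0, 0, 0.2, 0, 65], [0, 0, 0, 0, 0.4, 0, 65], [0, 0, 0, 0, 0.6, 0, 65], [0, 0, 0, 0, 0.7, 0, 65], [0, 0, 0, 0, 0.7, 0, 65]],
])

```text
time_s: 6.07
tcp_pos: [0.5086, -0.2866, 0.0244]
ee_rot: [[0.077, -0.001, -0.997], [0.997, 0.0, 0.077], [0.0, -1.0, 0.001]]
wrist_force: [-0.4, 0.4, 0.0]
gripper_width: 0.651
```

step_arm([
  [[0, 0, 0, 0, 0.1, 0, 65], [0, 0, 0, 0, 0.2, 0, 65], [0, 0, 0, 0, 0.3, 0, 65], [0, 0, 0, 0, 0.4, 0, 65], [0, 0, 0, 0, 0.4, 0, 65]],
])

```text
time_s: 6.48
tcp_pos: [0.5087, -0.2866, 0.0206]
ee_rot: [[0.077, -0.0, -0.997], [0.997, 0.0, 0.077], [0.0, -1.0, 0.0]]
wrist_force: [-0.4, 0.3, -0.4]
gripper_width: 0.65
```

step_arm([
  [[0, 0, 0, 0, 0.1, 0, 65], [0, 0, 0, 0, 0.2, 0, 65], [0, 0, 0, 0, 0.3, 0, 65], [0, 0, 0, 0, 0.3, 0, 65], [0, 0, 0, 0, 0.3, 0, 65]],
])

```text
time_s: 6.9
tcp_pos: [0.5088, -0.2866, 0.0178]
ee_rot: [[0.077, -0.0, -0.997], [0.997, 0.0, 0.077], [0.0, -1.0, 0.0]]
wrist_force: [-1.1, 0.3, -0.1]
gripper_width: 0.648
```

```bash
python3 -c "
from h import *
cap('wrist','w8');crop('w8',220,150,430,330,3,'w8c');cap('side','side3');crop('side3',250,100,350,200,6,'s3c');print(r.sense()['wrist_force'],r.sense()['tcp_pos'])"
```

```text
[-0.16215639  0.16717408 -0.19966947] [ 0.50888655 -0.28667925  0.01785371]
```

View pics/w8c.png

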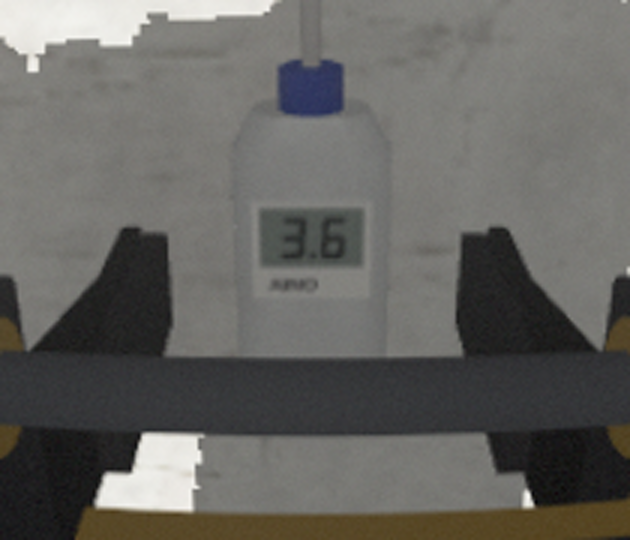

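step_arm([
  [[0, 0, 0, 0, 0.1, 0, 65], [0, 0, 0, 0, 0.2, 0, 65], [0, 0, 0, 0, 0.3, 0, 65], [0, 0, 0, 0, 0.4, 0, 65], [0, 0, 0, 0, 0.4, 0, 65]],
])

```text
time_s: 7.42
tcp_pos: [0.5087, -0.2866, 0.0135]
ee_rot: [[0.077, -0.001, -0.997], [0.997, 0.0, 0.077], [0.0, -1.0, 0.001]]
wrist_force: [0.2, -0.3, -0.6]
gripper_width: 0.65
```

step_arm([
  [[0, 0, 0, 0, 0.1, 0, 65], [0, 0, 0, 0, 0.2, 0, 65], [0, 0, 0, 0, 0.2, 0, 65], [0, 0, 0, 0, 0.2, 0, 65], [0, 0, 0, 0, 0.2, 0, 65]],
])

```text
time_s: 7.83
tcp_pos: [0.5089, -0.2867, 0.0119]
ee_rot: [[0.077, 0.0, -0.997], [0.997, -0.0, 0.077], [-0.0, -1.0, -0.0]]
wrist_force: [0.5, 0.6, 0.2]
gripper_width: 0.648
```

step_arm([
  [[0, 0, 0, 0, 0, 0, 0], [0, 0, 0, 0, 0, 0, 0], [0, 0, 0, 0, 0, 0, 0], [0, 0, 0, 0, 0, 0, 0], [0, 0, 0, 0, 0, 0, 0]],
])

```text
time_s: 8.25
tcp_pos: [0.5089, -0.2867, 0.0119]
ee_rot: [[0.077, 0.0, -0.997], [0.997, -0.0, 0.077], [-0.0, -1.0, -0.0]]
wrist_force: [0.9, 0.2, -0.5]
gripper_width: 0.358
```

step_arm([
  [[0, 0, 0, 0, 0, 0, 0], [0, 0, 0, 0, 0, 0, 0], [0, 0, 0, 0, 0, 0, 0], [0, 0, 0, 0, 0, 0, 0], [0, 0, 0, 0, 0, 0, 0]],
])

```text
time_s: 8.67
tcp_pos: [0.5089, -0.2867, 0.0119]
ee_rot: [[0.077, 0.0, -0.997], [0.997, 0.0, 0.077], [0.0, -1.0, -0.0]]
wrist_force: [0.8, 0.7, 0.5]
gripper_width: 0.34
```

```bash
python3 -c "
from h import *
cap('wrist','w9');crop('w9',250,150,400,330,4,'w9c');print(r.sense()['gripper_width'],r.sense()['tcp_pos'])"
```

```text
0.33957293395835053 [ 0.508898   -0.2866598   0.01187867]
```

View pics/w9c.png

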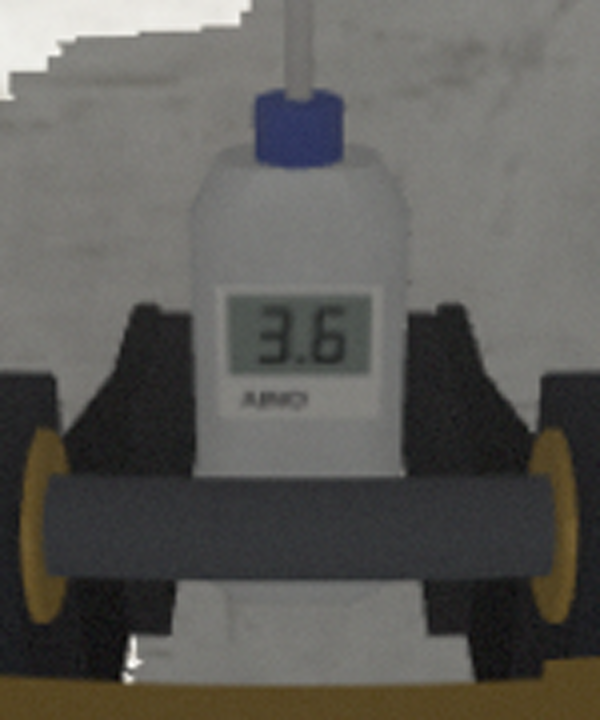

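step_arm([
  [[0, 0, 0, 0, -1, 0, 0], [0, 0, 0, 0, -3, 0, 0], [0, 0, 0, 0, -6, 0, 0], [0, 0, 0, 0, -9, 0, 0], [0, 0, 0, 0, -12, 0, 0]],
])

```text
time_s: 9.13
tcp_pos: [0.5086, -0.2866, 0.1337]
ee_rot: [[0.077, -0.0, -0.997], [0.997, -0.0, 0.077], [-0.0, -1.0, 0.0]]
wrist_force: [1.0, 0.0, -0.8]
gripper_width: 0.341
```

step_arm([
  [[0, 0, 0, 1.5, -2, 0, 0], [0, 0, 0, 4, -4, 0, 0], [0, 0, 0, 7, -5, 0, 0], [0, 0, 0, 10, -6, 0, 0], [0, 0, 0, 13, -6, 0, 0]],
])

```text
time_s: 9.55
tcp_pos: [0.52, -0.1562, 0.1952]
ee_rot: [[0.077, 0.006, -0.997], [0.997, -0.001, 0.077], [-0.0, -1.0, -0.006]]
wrist_force: [0.4, -0.3, -0.4]
gripper_width: 0.34
```

```bash
python3 -c "
from h import *
cap('wrist','w10')
print(r.sense()['gripper_width'])";python3 d.py .49 .256 .19 178
```

```text
0.3423735191578362
tcp [ 0.52  -0.152  0.194] zang 175.76132257030918 t 9.6 w 0.3423735191578362 F [-1.014  2.664 -1.412] j [  0.795  14.663 -13.081  -0.087 -61.996  -4.992]
rv [ 0.004 -0.039  0.002] sh cm [40.486  0.461  5.989]
```

View pics/w10.png

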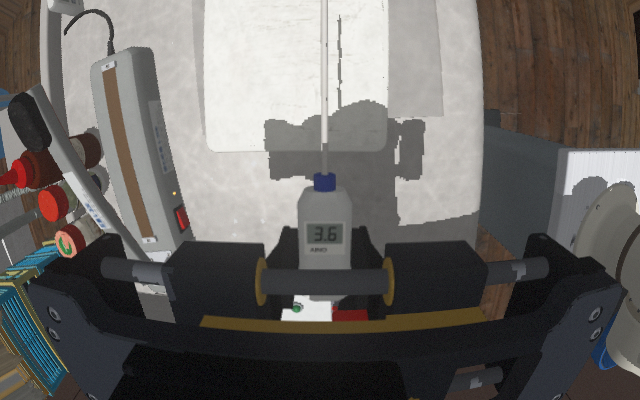

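step_arm([
  [[0, 0, 0, 1.5, 0, 1, 0], [0, -0.01, 0, 4, 0, 2, 0], [0, -0.02, 0, 7, 0, 3, 0], [0, -0.03, 0, 10.5, 0, 4, 0], [0, -0.04, 0, 14, 0, 4.5, 0]],
])

```text
time_s: 10.02
tcp_pos: [0.4833, -0.013, 0.1925]
ee_rot: [[0.038, 0.0, -0.999], [0.999, 0.0, 0.038], [0.0, -1.0, -0.0]]
wrist_force: [0.6, -0.3, -0.1]
gripper_width: 0.342
```

step_arm([
  [[0, 0, 0, 3, 0, 0.4, 0], [0, 0, 0, 6, 0, 0.8, 0], [0, 0, 0, 9, 0, 1, 0], [0, 0, 0, 12, 0, 1, 0], [0, 0, 0, 14, 0, 1, 0]],
])

```text
time_s: 10.43
tcp_pos: [0.4797, 0.1285, 0.1927]
ee_rot: [[0.035, 0.001, -0.999], [0.999, 0.001, 0.035], [0.001, -1.0, -0.001]]
wrist_force: [0.9, 0.2, -0.4]
gripper_width: 0.339
```

```bash
python3 d.py .49 .256 .16 178
```

```text
tcp [0.48  0.128 0.193] zang 177.98165105020541 t 10.4333 w 0.3387941729227005 F [ 0.868  0.2   -0.383] j [ 33.762  10.434 -18.969  -0.004 -60.511 -35.778]
rv [ 0.001 -0.     0.001] sh cm [12.775  3.283 -0.572]
```

step_arm([
  [[0, 0, 0, 3, 0.4, 0, 0], [0, 0, 0, 6, 1, -0.2, 0], [0, 0, 0, 9, 1.8, -0.3, 0], [0, 0, 0, 11.5, 2.8, -0.5, 0], [0, 0, 0, 12.8, 3.5, -0.6, 0]],
])

```text
time_s: 10.85
tcp_pos: [0.4907, 0.2564, 0.1566]
ee_rot: [[0.035, 0.0, -0.999], [0.999, 0.0, 0.035], [0.001, -1.0, -0.0]]
wrist_force: [0.8, -0.2, 0.7]
gripper_width: 0.344
```

```bash
python3 -c "
from h import *
cap('wrist','w11');cap('top','top3');crop('top3',110,110,310,260,4,'t3c');cap('side','side4');crop('side4',280,190,450,370,4,'s4c')";python3 d.py .49 .256 .0574 178
```

```text
tcp [0.49  0.254 0.156] zang 177.93909563725146 t 11.0 w 0.3427183324516411 F [ 0.256 -1.249  0.474] j [ 44.217  17.815 -14.546  -0.005 -57.758 -46.276]
rv [-0.001 -0.001 -0.001] sh cm [0.211 9.886 0.009]
```

View pics/w11.png

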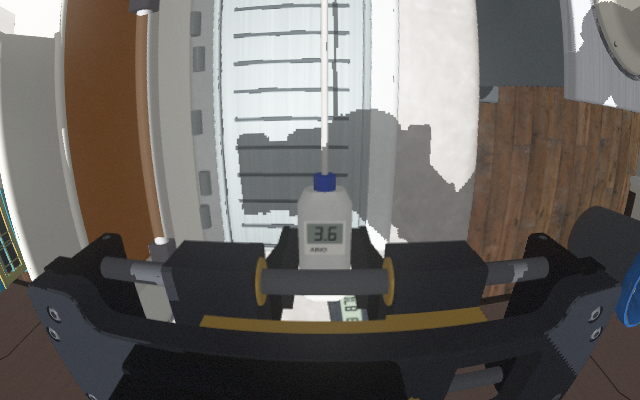

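View pics/t3c.png

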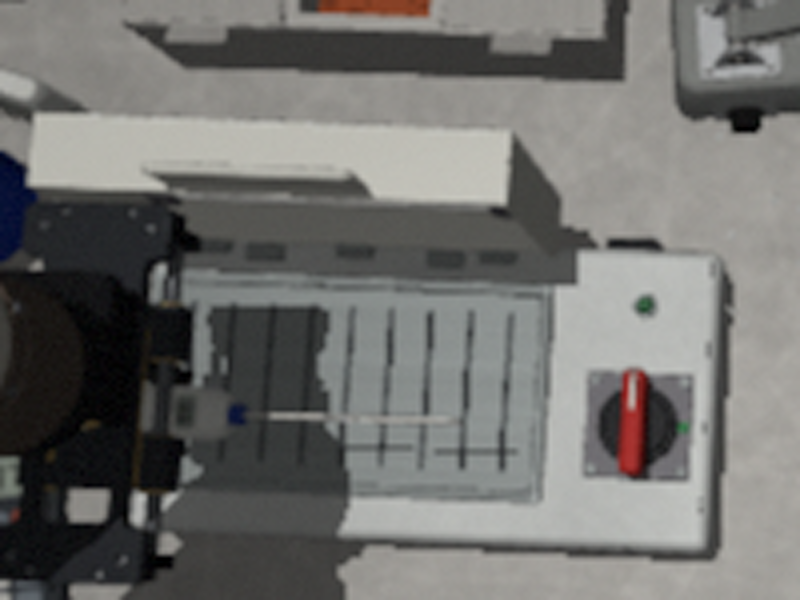

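View pics/s4c.png

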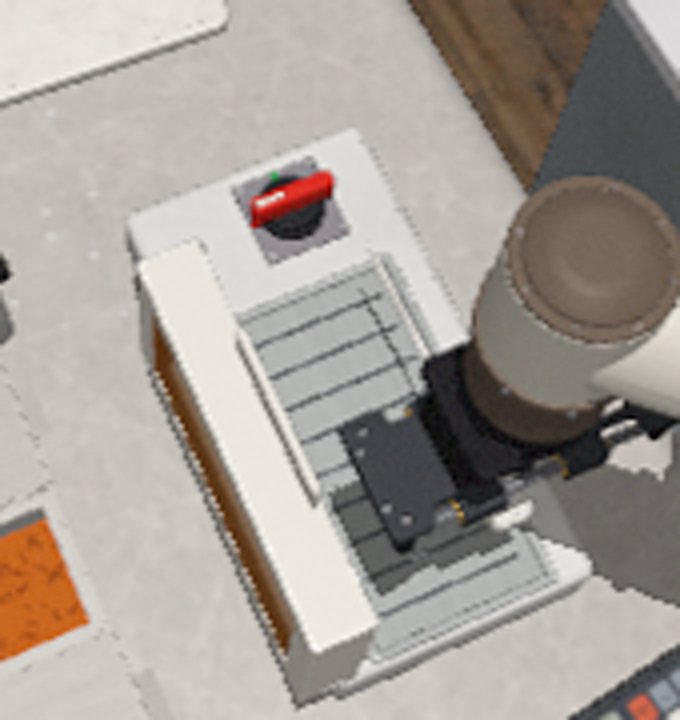

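```bash
python3 -c "
from h import *
for z in (.2,.23,.26): print(z,[atz('top3',110+u/4,110+v/4,z) for u,v in((100,205),(75,590),(170,205))])
t=lambda u,v:('top3',110+u/4,110+v/4)
print('tip',[atz(*t(460,420),z) for z in (.15,.165,.18)],atz(*t(237,413),.17))
print('wall foot edges',[atz(*t(u,v),.224) for u,v in((30,185),(507,205))], 'hood open-face low',[atz(*t(u,v),.07) for u,v in((165,262),(578,283))])
"
```

```text
0.2 [array([0.60157531, 0.28793403, 0.2       ]), array([0.39157771, 0.28927445, 0.2       ]), array([0.60154576, 0.24932319, 0.2       ])]
0.23 [array([0.5948061 , 0.27426242, 0.23      ]), array([0.39178208, 0.27555833, 0.23      ]), array([0.59477753, 0.23693376, 0.23      ])]
0.26 [array([0.58803689, 0.26059082, 0.26      ]), array([0.39198644, 0.26184221, 0.26      ]), array([0.5880093 , 0.22454434, 0.26      ])]
tip [array([0.4874365, 0.0976276, 0.15     ]), array([0.48602516, 0.09414442, 0.165     ]), array([0.48461382, 0.09066123, 0.18      ])] [0.48950523 0.21798756 0.17      ]
wall foot edges [array([0.60714903, 0.31528474, 0.224     ]), array([0.59599285, 0.05867395, 0.224     ])] hood open-face low [array([0.59440584, 0.30425591, 0.07      ]), array([0.58091074, 0.04490861, 0.07      ])]
```

step_arm([
  [[0, 0, 0, 0, 2, 0, 0], [0, 0, 0, 0, 4.5, 0, 0], [0, 0, 0, 0, 6.5, 0, 0], [0, 0, 0, 0, 8, 0, 0], [0, 0, 0, 0, 8.3, 0, 0]],
])

```text
time_s: 11.42
tcp_pos: [0.4892, 0.2515, 0.0719]
ee_rot: [[0.039, -0.004, -0.999], [0.999, -0.003, 0.039], [-0.003, -1.0, 0.004]]
wrist_force: [-0.3, -0.4, -0.4]
gripper_width: 0.34
```

```bash
python3 -c "
from h import *
cap('wrist','w12');cap('side','side5');crop('side5',280,190,450,370,4,'s5c')";python3 d.py .49 .256 .0574 178
```

```text
tcp [0.491 0.253 0.074] zang 177.82432320632972 t 11.5167 w 0.3356441341819888 F [-0.427 -0.95  -1.265] j [ 44.094  23.139 -20.229   0.022 -46.683 -46.285]
rv [-0.    -0.003 -0.001] sh cm [0.316 1.669 0.085]
```

View pics/s5c.png

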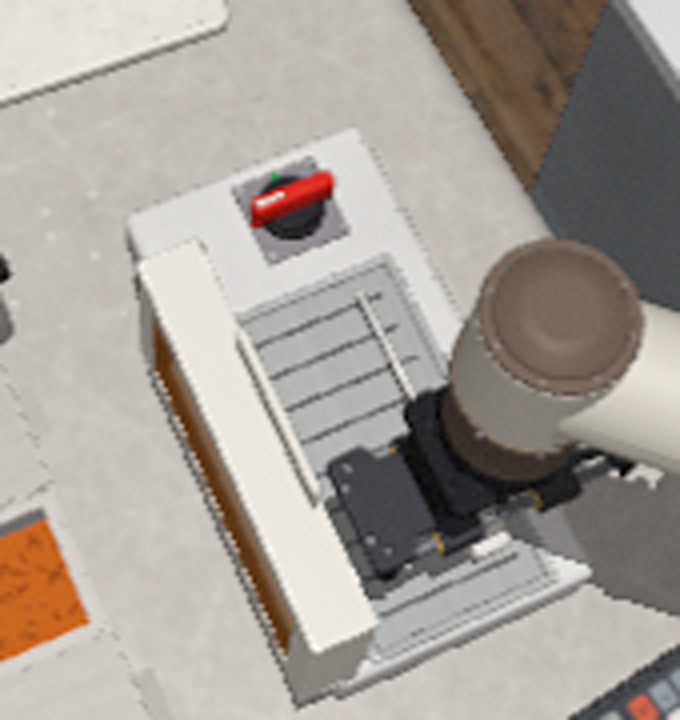

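View pics/w12.png

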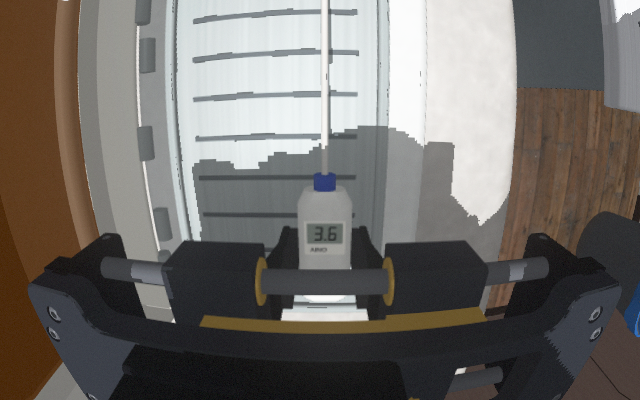

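step_arm([
  [[0, 0, 0, 0, 0.4, 0, 0], [0, 0, 0, 0, 0.8, 0, 0], [0, 0, 0, 0, 1.1, 0, 0], [0, 0, 0, 0, 1.3, 0, 0], [0, 0, 0, 0, 1.3, 0, 0]],
])

```text
time_s: 11.93
tcp_pos: [0.4905, 0.2538, 0.0606]
ee_rot: [[0.037, -0.0, -0.999], [0.999, -0.0, 0.037], [-0.0, -1.0, 0.0]]
wrist_force: [0.3, 1.1, -0.8]
gripper_width: 0.341
```

step_arm([
  [[0, 0, 0, 0, 0.1, 0, 0], [0, 0, 0, 0, 0.2, 0, 0], [0, 0, 0, 0, 0.2, 0, 0], [0, 0, 0, 0, 0.2, 0, 0], [0, 0, 0, 0, 0.2, 0, 0]],
])

```text
time_s: 12.35
tcp_pos: [0.4907, 0.254, 0.0589]
ee_rot: [[0.037, 0.0, -0.999], [0.999, 0.0, 0.037], [0.0, -1.0, -0.0]]
wrist_force: [-0.8, 0.3, -0.8]
gripper_width: 0.34
```

step_arm([
  [[0, 0, 0, 0, 0.1, 0, 0], [0, 0, 0, 0, 0.15, 0, 0], [0, 0, 0, 0, 0.15, 0, 0], [0, 0, 0, 0, 0.15, 0, 0], [0, 0, 0, 0, 0.15, 0, 0]],
])

```text
time_s: 12.77
tcp_pos: [0.4907, 0.254, 0.0574]
ee_rot: [[0.037, 0.0, -0.999], [0.999, 0.0, 0.037], [0.0, -1.0, -0.0]]
wrist_force: [0.3, 0.5, 0.0]
gripper_width: 0.339
```

```bash
python3 -c "
from h import *
cap('wrist','w13');crop('w13',200,100,440,330,3,'w13c')
s=r.sense();print(s['wrist_force'],s['tcp_pos'])
for i in range(3): optics.capture('top');print(r.sense()['wrist_force'])"
```

```text
[ 0.29039731  0.20277148 -0.62578992] [0.49070755 0.2539747  0.05734261]
[ 0.33922759 -0.20731915  0.09324186]
[0.26405513 1.11663496 0.14328528]
[-0.01062038  0.35909948 -0.39744356]
```

View pics/w13c.png

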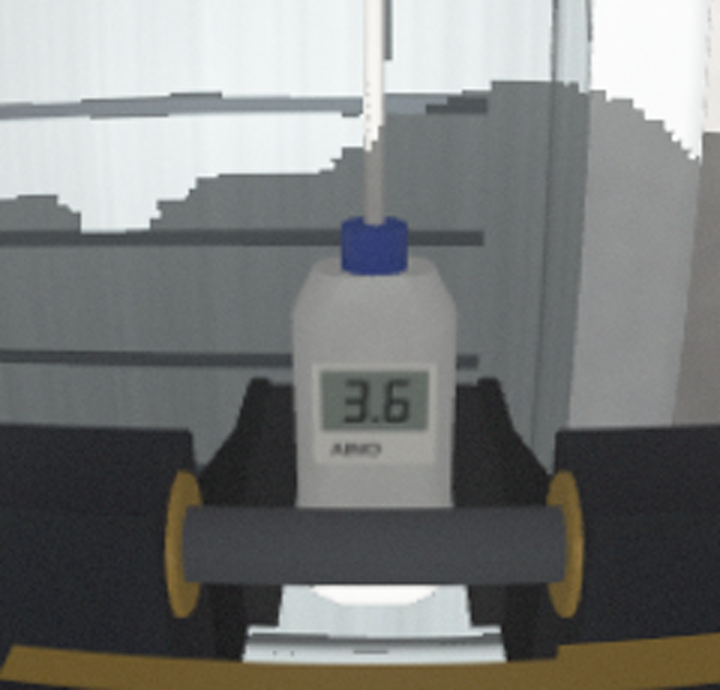

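step_arm([
  [[0, 0, 0, 0, 0.05, 0, 0], [0, 0, 0, 0, 0.1, 0, 0], [0, 0, 0, 0, 0.1, 0, 0], [0, 0, 0, 0, 0.1, 0, 0], [0, 0, 0, 0, 0.1, 0, 0]],
])

```text
time_s: 13.38
tcp_pos: [0.4907, 0.254, 0.0573]
ee_rot: [[0.037, 0.0, -0.999], [0.999, 0.0, 0.037], [0.0, -1.0, -0.0]]
wrist_force: [-2.5, -0.1, 6.9]
gripper_width: 0.342
```

step_arm([
  [[0, 0, 0, 0, 0.05, 0, 0], [0, 0, 0, 0, 0.1, 0, 0], [0, 0, 0, 0, 0.1, 0, 0], [0, 0, 0, 0, 0.1, 0, 0], [0, 0, 0, 0, 0.1, 0, 0]],
])

```text
time_s: 13.8
tcp_pos: [0.4907, 0.254, 0.0573]
ee_rot: [[0.036, 0.001, -0.999], [0.999, -0.0, 0.036], [-0.0, -1.0, -0.001]]
wrist_force: [-4.5, -1.2, 11.5]
gripper_width: 0.338
```

step_arm([
  [[0, 0, 0, 0, -0.1, 0, 0], [0, 0, 0, 0, -0.15, 0, 0], [0, 0, 0, 0, -0.15, 0, 40], [0, 0, 0, 0, -0.15, 0, 44], [0, 0, 0, 0, -0.15, 0, 44]],
])

```text
time_s: 14.22
tcp_pos: [0.4906, 0.2539, 0.0564]
ee_rot: [[0.037, -0.0, -0.999], [0.999, -0.0, 0.037], [-0.0, -1.0, 0.0]]
wrist_force: [0.6, 0.2, 0.2]
gripper_width: 0.42
```

step_arm([
  [[0, 0, 0, 0, 0, 0, 44], [0, 0, 0, 0, 0, 0, 44], [0, 0, 0, 0, 0, 0, 44], [0, 0, 0, 0, 0, 0, 44], [0, 0, 0, 0, 0, 0, 44]],
])

```text
time_s: 14.63
tcp_pos: [0.4907, 0.254, 0.0568]
ee_rot: [[0.037, -0.0, -0.999], [0.999, -0.0, 0.037], [-0.0, -1.0, 0.0]]
wrist_force: [-1.4, -0.4, 0.2]
gripper_width: 0.443
```

```bash
python3 -c "
from h import *
cap('wrist','w14');crop('w14',200,100,440,330,3,'w14c')"
```

```text
(no output)
```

View pics/w14c.png

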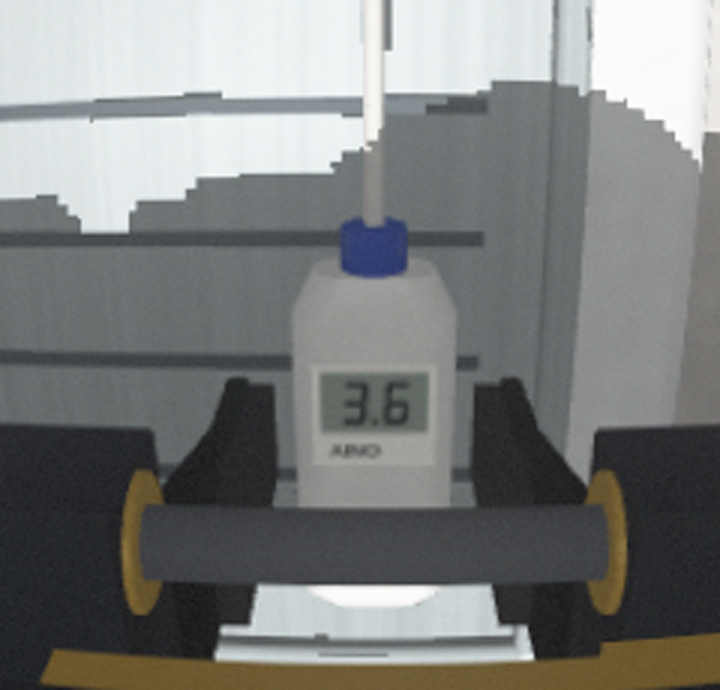

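step_arm([
  [[0, 0, 0, 0, -0.5, 0, 44], [0, 0, 0, 0, -1.5, 0, 44], [0, 0, 0, 0, -3, 0, 44], [0, 0, 0, 0, -5.5, 0, 44], [0, 0, 0, 0, -8.5, 0, 44]],
])

```text
time_s: 15.1
tcp_pos: [0.4899, 0.2533, 0.1423]
ee_rot: [[0.037, -0.002, -0.999], [0.999, -0.002, 0.037], [-0.002, -1.0, 0.002]]
wrist_force: [0.9, -0.2, -0.8]
gripper_width: 0.439
```

step_arm([
  [[0, 0, 0, 0, -2.5, 0.6, 44], [0, 0, 0, 0, -5, 1.5, 40], [0, 0, 0, 0, -8, 2.5, 0], [0, 0, 0, 0, -11, 4, 0], [0, 0, 0, 0, -14, 5, 0]],
])

```text
time_s: 15.52
tcp_pos: [0.4396, 0.2553, 0.2845]
ee_rot: [[0.037, 0.001, -0.999], [0.999, 0.001, 0.037], [0.001, -1.0, -0.001]]
wrist_force: [1.0, 0.4, 0.3]
gripper_width: 0.255
```

```bash
python3 -c "
from h import *
cap('wrist','w15');cap('top','top4');cap('side','side6');crop('top4',110,110,310,260,4,'t4c');crop('side6',280,190,450,370,4,'s6c')"; python3 d.py .45 .2 .3 178
```

```text
tcp [0.441 0.257 0.286] zang 177.9399590836666 t 15.6667 w 0.12197377849689642 F [0.324 0.373 0.158] j [ 48.457   7.831  -8.395   0.034 -73.285 -50.525]
rv [ 0.006 -0.001  0.006] sh cm [-5.623 -1.418 -1.094]
```

View pics/w15.png

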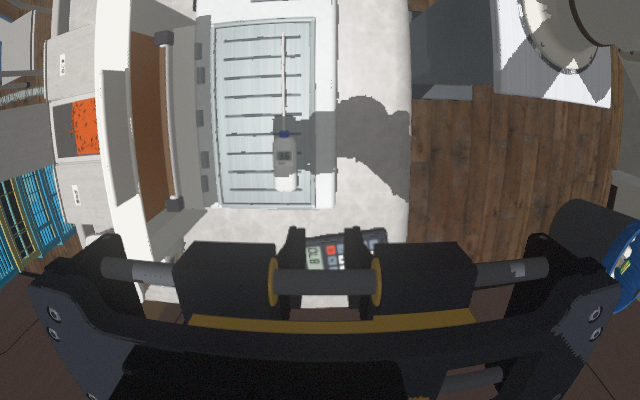

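View pics/t4c.png

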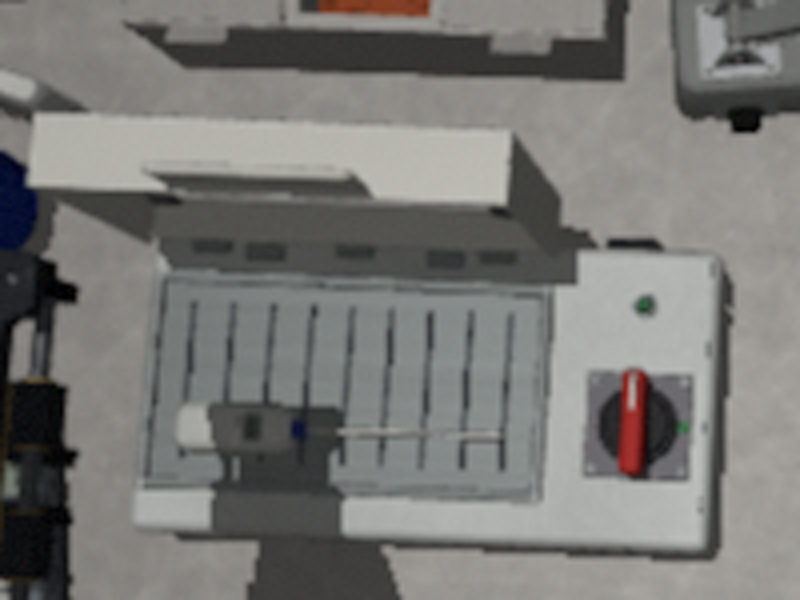

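View pics/s6c.png

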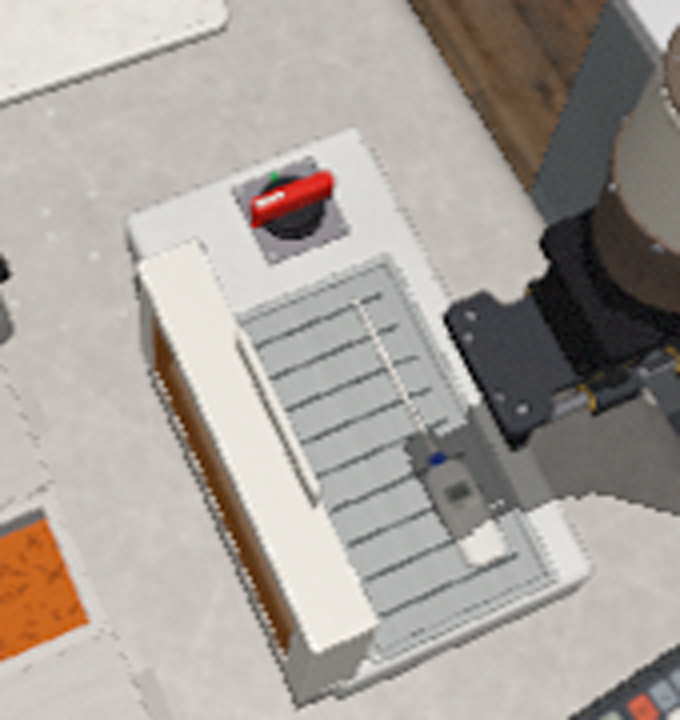

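```bash
python3 d.py .645 .188 .33 268
python3 - <<'E'
from h import *
np.set_printoptions(precision=4,suppress=True)
crop('w15',90,0,220,250,4,'w15c')
E
```

```text
tcp [0.441 0.257 0.286] zang 177.9399590836666 t 15.6667 w 0.12197377849689642 F [0.324 0.373 0.158] j [ 48.457   7.831  -8.395   0.034 -73.285 -50.525]
rv [ 0.009 -1.572  0.   ] sh cm [ -6.104  -4.307 -20.642]
```

View pics/w15c.png

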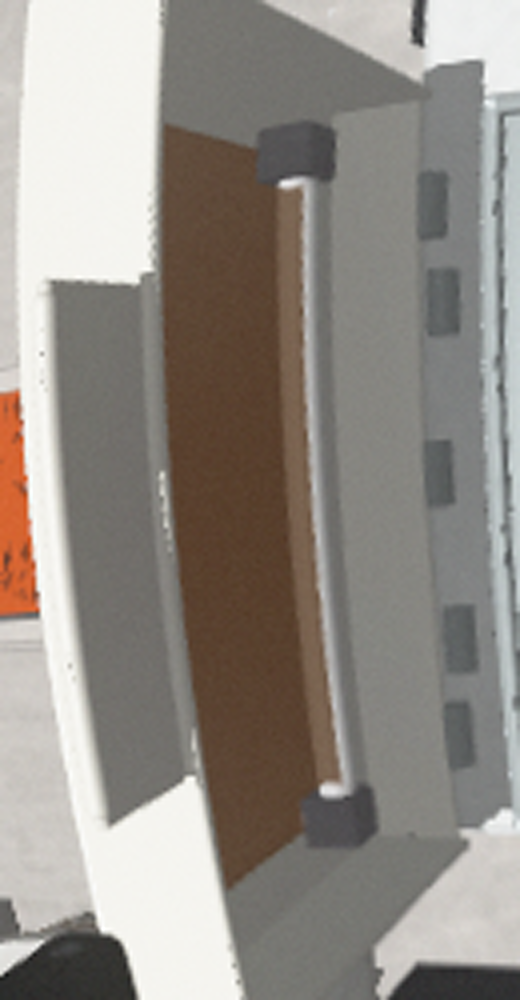

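```bash
python3 - <<'E'
from h import *
np.set_printoptions(precision=4,suppress=True)
t=lambda u,v:("top4",110+u/4,110+v/4);s=lambda u,v:("side0",300+u/4,210+v/4)
for w,a,b in [((102,70),(352,172),(159,250)),((116.3,206.3),(145,166),(237,420))]:
    print(tri(("w15",*w),t(*a)),tri(("w15",*w),s(*b)),tri(("w15",*w),t(*a),s(*b)))
print(atz("w15",90+150/4,283/4,.23),atz("w15",90+195/4,775/4,.23))
E
```

```text
(array([0.6065, 0.1331, 0.2532]), [np.float64(0.0005980659065091415), np.float64(0.0005980659065091783)]) (array([0.6026, 0.1338, 0.2571]), [np.float64(0.0002512787938722399), np.float64(0.00025127879387213016)]) (array([0.6041, 0.1332, 0.2564]), [np.float64(0.0006055916830325921), np.float64(0.002162301517397709), np.float64(0.0016969596238207729)])
(array([0.6106, 0.2427, 0.2527]), [np.float64(0.000997428793813044), np.float64(0.0009974287938131015)]) (array([0.6085, 0.2435, 0.2552]), [np.float64(0.0007511565129310365), np.float64(0.0007511565129310187)]) (array([0.6092, 0.2428, 0.2541]), [np.float64(0.0006621260393301097), np.float64(0.0018514211191049954), np.float64(0.0017386654914386846)])
[0.5964 0.1345 0.23  ] [0.6006 0.2405 0.23  ]
```

step_arm([
  [[0, -0.12, 0, 0, -1.5, -0.5, 0], [0, -0.24, 0, 0, -3, -1, 0], [0, -0.36, 0, -0.5, -4.5, -2, 0], [0, -0.48, 0, -1, -5, -3, 0], [0, -0.6, 0, -1.5, -5, -4, 0]],
])

```text
time_s: 16.08
tcp_pos: [0.4809, 0.2392, 0.3331]
ee_rot: [[-0.539, 0.002, -0.842], [0.842, 0.001, -0.539], [0.0, -1.0, -0.002]]
wrist_force: [0.1, 0.8, -0.4]
gripper_width: 0.005
```

```bash
python3 d.py .645 .188 .33 268
```

```text
tcp [0.481 0.239 0.333] zang -147.39100030514263 t 16.0833 w 0.004952416646771308 F [ 0.103  0.794 -0.372] j [ 43.765   9.769   0.501   0.017 -80.615 -11.159]
rv [ 0.002 -0.967 -0.001] sh cm [-13.158   0.328 -11.059]
```

step_arm([
  [[0, -0.12, 0, -1.5, 0, -1.2, 0], [0, -0.24, 0, -3.5, 0, -2.5, 0], [0, -0.36, 0, -5.5, 0, -4, 0], [0, -0.48, 0, -7.5, 0, -5.5, 0], [0, -0.6, 0, -9.5, 0, -7, 0]],
])

```text
time_s: 16.5
tcp_pos: [0.5908, 0.1955, 0.3309]
ee_rot: [[-0.92, -0.002, -0.391], [0.391, -0.001, -0.92], [0.001, -1.0, 0.001]]
wrist_force: [0.6, -0.1, -0.8]
gripper_width: 0.006
```

```bash
python3 d.py .645 .188 .30 268
```

```text
tcp [0.591 0.196 0.331] zang -113.03549285922126 t 16.5 w 0.006079236717459487 F [ 0.602 -0.114 -0.766] j [ 33.18   18.903  12.402  -0.021 -83.616  33.787]
rv [-0.001 -0.367  0.002] sh cm [-5.289  3.076 -1.436]
```

step_arm([
  [[0, -0.1, 0, -1.5, 0, -0.5, 0], [0, -0.2, 0, -3, 0.3, -1, 0], [0, -0.3, 0, -4.5, 1, -1.4, 0], [0, -0.365, 0, -5.3, 2, -1.4, 0], [0, -0.365, 0, -5.3, 3, -1.4, 0]],
])

```text
time_s: 16.92
tcp_pos: [0.6453, 0.1873, 0.2993]
ee_rot: [[-0.999, -0.002, -0.044], [0.044, -0.001, -0.999], [0.002, -1.0, 0.001]]
wrist_force: [-0.1, -0.0, -0.7]
gripper_width: 0.0
```

```bash
python3 d.py .640 .188 .229 268;python3 -c "
from h import *
cap('side','side7');crop('side7',270,190,450,370,4,'s7c');cap('wrist','w16')"
```

```text
tcp [0.645 0.187 0.299] zang -92.49597724960408 t 16.9167 w 0.0004985629387685111 F [-0.14  -0.042 -0.731] j [ 29.942  24.666  16.728  -0.013 -82.216  57.564]
rv [-0.001 -0.009  0.002] sh cm [ 0.512  7.032 -0.052]
```

View pics/s7c.png

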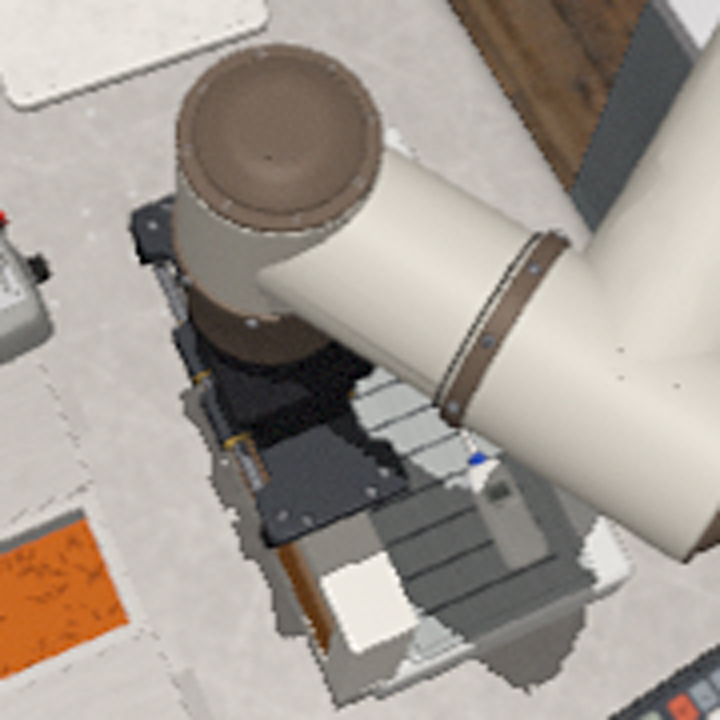

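View pics/w16.png

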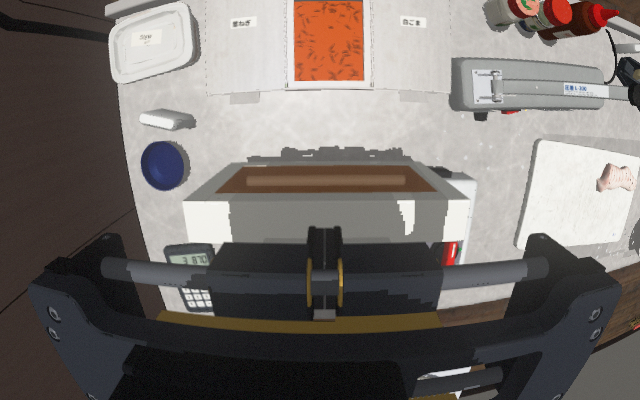

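step_arm([
  [[0, 0, 0, 0.5, 1, 0, 0], [0, 0, 0, 1, 2.5, 0, 0], [0, 0, 0, 1.3, 4, 0, 0], [0, 0, 0, 1.3, 5, 0, 0], [0, 0, 0, 1.3, 5, 0, 0]],
])

```text
time_s: 17.43
tcp_pos: [0.6296, 0.1886, 0.2498]
ee_rot: [[-0.999, -0.004, -0.043], [0.043, -0.002, -0.999], [0.004, -1.0, 0.002]]
wrist_force: [0.4, -0.2, -1.3]
gripper_width: 0.002
```

```bash
python3 -c "
from h import *
cap('wrist','w17');crop('w17',170,140,480,330,2.5,'w17c')"; python3 d.py .632 .188 .229 268
```

```text
tcp [0.631 0.189 0.251] zang -92.46094394811348 t 17.4833 w 0.006749637895892327 F [ 0.649 -0.223  0.421] j [ 30.714  24.186   9.308   0.008 -75.235  56.823]
rv [-0.001 -0.008  0.002] sh cm [-0.151  2.227  0.059]
```

View pics/w17c.png

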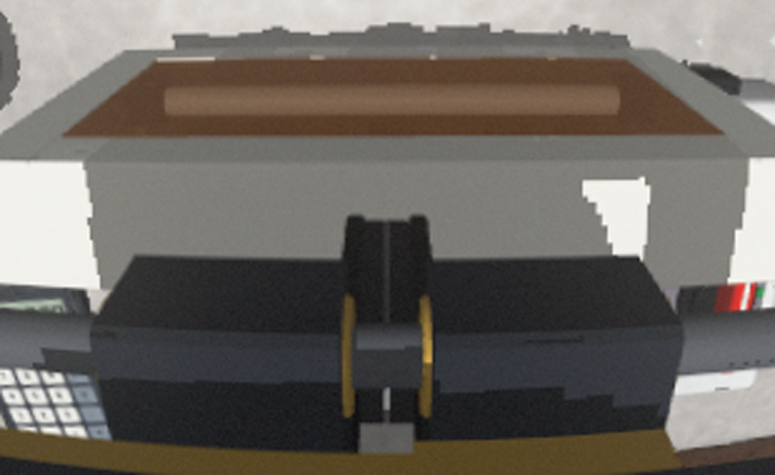

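step_arm([
  [[0, 0, 0, 0, 0.5, 0, 0], [0, 0, 0, 0, 1, 0, 0], [0, 0, 0, 0, 1.4, 0, 0], [0, 0, 0, 0, 1.6, 0, 0], [0, 0, 0, 0, 1.6, 0, 0]],
])

```text
time_s: 17.9
tcp_pos: [0.6311, 0.1887, 0.2351]
ee_rot: [[-0.999, -0.001, -0.043], [0.043, -0.0, -0.999], [0.001, -1.0, 0.001]]
wrist_force: [-0.2, -0.4, -0.5]
gripper_width: 0.009
```

step_arm([
  [[0, 0, 0, 0.4, 0, 0, 0], [0, 0, 0, 0.8, 0.2, 0, 0], [0, 0, 0, 1.2, 0.2, 0, 0], [0, 0, 0, 1.6, 0.2, 0, 0], [0, 0, 0, 2, 0.2, 0, 0]],
])

```text
time_s: 18.32
tcp_pos: [0.6113, 0.1896, 0.234]
ee_rot: [[-0.999, 0.001, -0.043], [0.043, 0.0, -0.999], [-0.001, -1.0, -0.0]]
wrist_force: [2.6, -0.4, -2.1]
gripper_width: 0.007
```

```bash
python3 -c "
from h import *
cap('wrist','w18');crop('w18',170,100,480,330,2.5,'w18c')
for i in range(2): print(r.sense()['wrist_force']);optics.capture('top')"
```

```text
[ 0.03702832  0.69730602 -1.38966291]
[-0.00267279 -0.05353836 -0.20879077]
```

View pics/w18c.png

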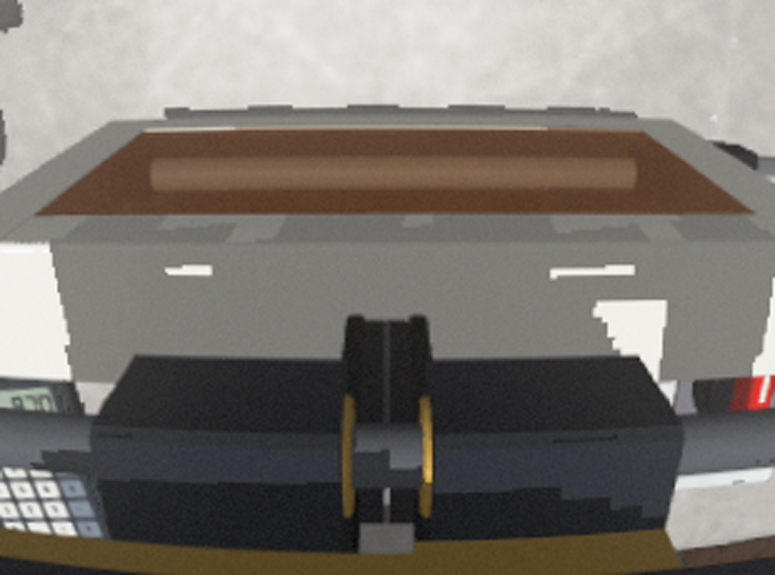

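```bash
cat > arc.py <<'E'
from h import *
import sys
s=r.sense();x0,z0=s["tcp_pos"][0],s["tcp_pos"][2]
H=(.597,.068)
for th in map(float,sys.argv[1:]):
    rad=.180+.004*(1-th/1.5)
    px=H[0]-rad*np.cos(th)+.002*np.sin(th);pz=H[1]+rad*np.sin(th)+.002*np.cos(th)
    print(th,"toolx %.2f tooly %.2f"%((x0-px-.0095)*100,(z0-(pz-.008))*100))
E
python3 arc.py 1.5 1.4 1.3 1.2 1.1 1.0
```

```text
1.5 toolx 1.50 tooly -0.55
1.4 toolx 3.29 tooly -0.38
1.3 toolx 5.06 tooly -0.03
1.2 toolx 6.79 tooly 0.50
1.1 toolx 8.46 tooly 1.19
1.0 toolx 10.06 tooly 2.05
```

step_arm([
  [[0, 0, 0, 1.5, 0, 0, 0], [0, 0, 0, 3.3, 0, 0, 0], [0, 0, 0, 5, 0.1, 0, 0], [0, 0, 0, 6.8, 0.6, 0, 0], [0, 0, 0, 8.5, 1.2, 0, 0]],
])

```text
time_s: 18.88
tcp_pos: [0.5265, 0.1936, 0.2226]
ee_rot: [[-0.999, 0.003, -0.043], [0.043, 0.001, -0.999], [-0.003, -1.0, -0.001]]
wrist_force: [1.9, 0.3, -0.3]
gripper_width: 0.007
```

```bash
python3 -c "
from h import *
cap('wrist','w19');crop('w19',170,100,480,330,2.5,'w19c');cap('side','side8');crop('side8',270,190,450,370,4,'s8c');print(r.sense()['wrist_force'],r.sense()['tcp_pos'])";python3 arc.py 1.0 .9 .8 .7 .6 .5
```

```text
[ 0.6231389   0.28347969 -0.71843492] [0.52417329 0.19303979 0.22180428]
1.0 toolx 1.40 tooly 0.81
0.9 toolx 2.90 tooly 1.83
0.8 toolx 4.29 tooly 2.99
0.7 toolx 5.57 tooly 4.29
0.6 toolx 6.71 tooly 5.72
0.5 toolx 7.70 tooly 7.25
```

View pics/s8c.png

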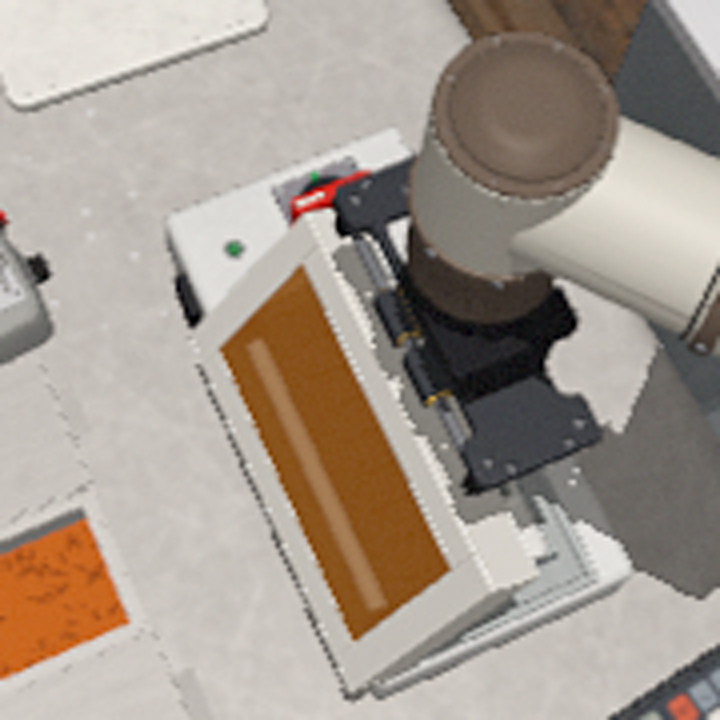

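View pics/w19c.png

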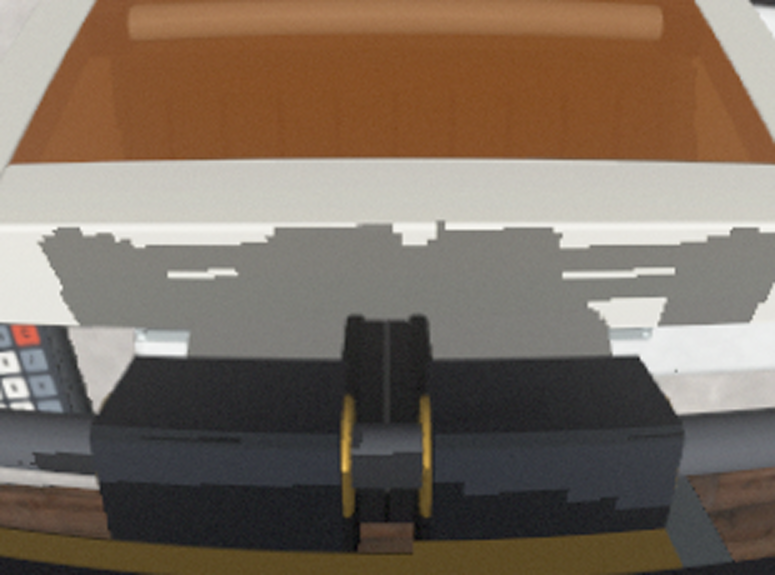

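step_arm([
  [[0, 0, 0, 1.4, 0.8, 0, 0], [0, 0, 0, 2.9, 1.8, 0, 0], [0, 0, 0, 4.3, 3, 0, 0], [0, 0, 0, 5.5, 4.3, 0, 0], [0, 0, 0, 6.7, 5.7, 0, 0]],
])

```text
time_s: 19.4
tcp_pos: [0.4603, 0.1966, 0.1655]
ee_rot: [[-0.999, 0.002, -0.042], [0.042, 0.001, -0.999], [-0.002, -1.0, -0.001]]
wrist_force: [0.8, 0.0, 0.3]
gripper_width: 0.005
```

```bash
python3 -c "
from h import *
cap('wrist','w20');crop('w20',170,100,480,330,2.5,'w20c');print(r.sense()['wrist_force'],r.sense()['tcp_pos'])";python3 arc.py .6 .5 .4 .3 .2 .1 0
```

```text
[-3.07526517 -1.03547056 -1.96420116] [0.45643715 0.19518106 0.16229748]
0.6 toolx -0.07 tooly -0.23
0.5 toolx 0.93 tooly 1.30
0.4 toolx 1.77 tooly 2.92
0.3 toolx 2.44 tooly 4.62
0.2 toolx 2.93 tooly 6.39
0.1 toolx 3.26 tooly 8.20
0.0 toolx 3.39 tooly 10.03
```

View pics/w20c.png

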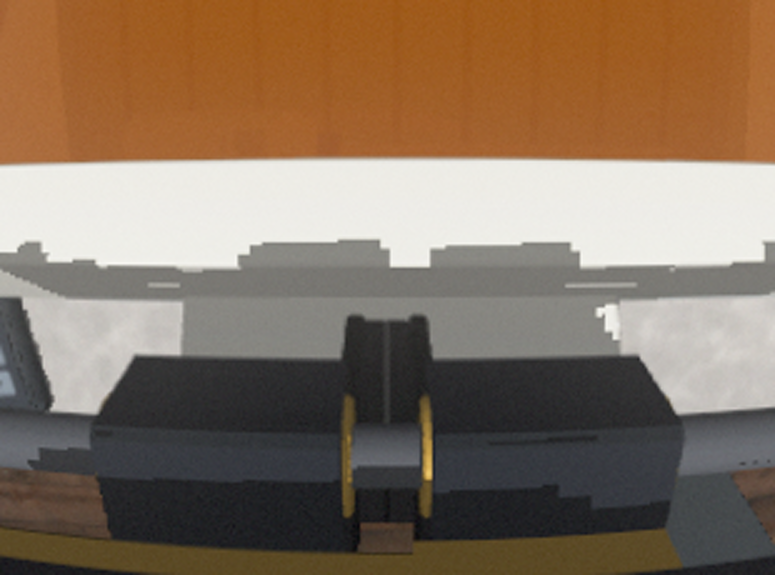

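step_arm([
  [[0, 0, 0, 1, 1.3, 0, 0], [0, 0, 0, 1.8, 2.9, 0, 0], [0, 0, 0, 2.4, 4.6, 0, 0], [0, 0, 0, 2.8, 6, 0, 0], [0, 0, 0, 3, 7, 0, 0]],
])

```text
time_s: 19.87
tcp_pos: [0.4297, 0.1976, 0.0944]
ee_rot: [[-0.999, -0.001, -0.043], [0.043, -0.0, -0.999], [0.001, -1.0, 0.0]]
wrist_force: [-1.1, -0.4, 1.8]
gripper_width: 0.009
```

```bash
python3 -c "
from h import *
cap('wrist','w21');crop('w21',170,100,480,330,2.5,'w21c');print(r.sense()['wrist_force'],r.sense()['tcp_pos'])";python3 arc.py .2 .1 0
```

```text
[-0.95969231  0.15931353 -1.32817815] [0.42863206 0.1968412  0.09284978]
0.2 toolx 0.15 tooly -0.56
0.1 toolx 0.47 tooly 1.25
0.0 toolx 0.61 tooly 3.08
```

View pics/w21c.png

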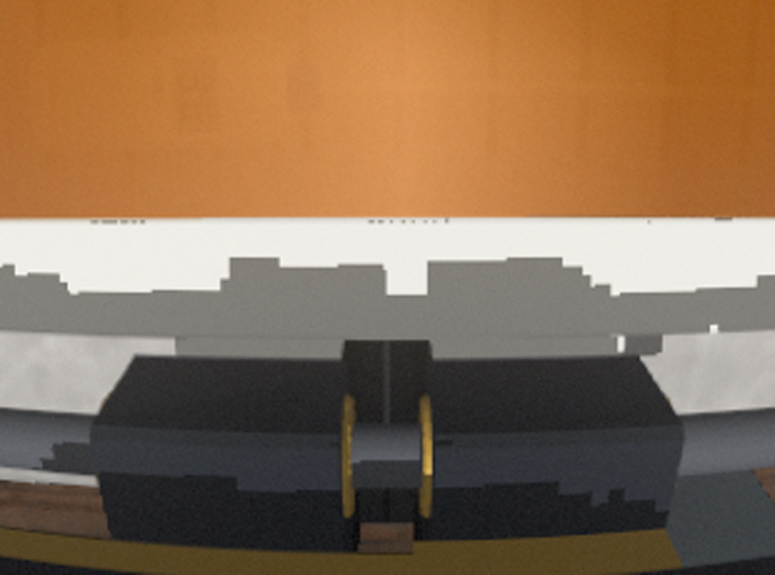

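step_arm([
  [[0, 0, 0, 0.5, 0.6, 0, 0], [0, 0, 0, 0.6, 1.2, 0, 0], [0, 0, 0, 0.7, 1.8, 0, 0], [0, 0, 0, 0.7, 2.3, 0, 0], [0, 0, 0, 0.7, 2.6, 0, 0]],
])

```text
time_s: 20.33
tcp_pos: [0.4225, 0.1978, 0.0684]
ee_rot: [[-0.999, -0.0, -0.043], [0.043, -0.0, -0.999], [0.0, -1.0, 0.0]]
wrist_force: [1.1, 0.3, 0.9]
gripper_width: 0.005
```

step_arm([
  [[0, 0, 0, 0, 0.1, 0, 0], [0, 0, 0, 0, 0.2, 0, 0], [0, 0, 0, 0, 0.3, 0, 0], [0, 0, 0, 0, 0.3, 0, 0], [0, 0, 0, 0, 0.3, 0, 0]],
])

```text
time_s: 20.75
tcp_pos: [0.4224, 0.1976, 0.0665]
ee_rot: [[-0.999, -0.0, -0.043], [0.043, -0.0, -0.999], [0.0, -1.0, 0.0]]
wrist_force: [-2.2, -0.5, 5.0]
gripper_width: 0.012
```

step_arm([
  [[0, 0, 0, 0, 0.1, 0, 0], [0, 0, 0, 0, 0.2, 0, 0], [0, 0, 0, 0, 0.2, 0, 0], [0, 0, 0, 0, 0.2, 0, 0], [0, 0, 0, 0, 0.2, 0, 0]],
])

```text
time_s: 21.17
tcp_pos: [0.4224, 0.1976, 0.0663]
ee_rot: [[-0.999, 0.001, -0.042], [0.042, -0.0, -0.999], [-0.001, -1.0, 0.0]]
wrist_force: [-7.1, -1.6, 19.2]
gripper_width: 0.004
```

```bash
python3 -c "
from h import *
cap('side','side9');crop('side9',270,190,450,370,4,'s9c');cap('wrist','w22');print(r.sense()['wrist_force'],r.sense()['tcp_pos'])"
```

```text
[-7.1367568  -1.59909102 19.06683059] [0.42242842 0.19760896 0.0662833 ]
```

View pics/s9c.png

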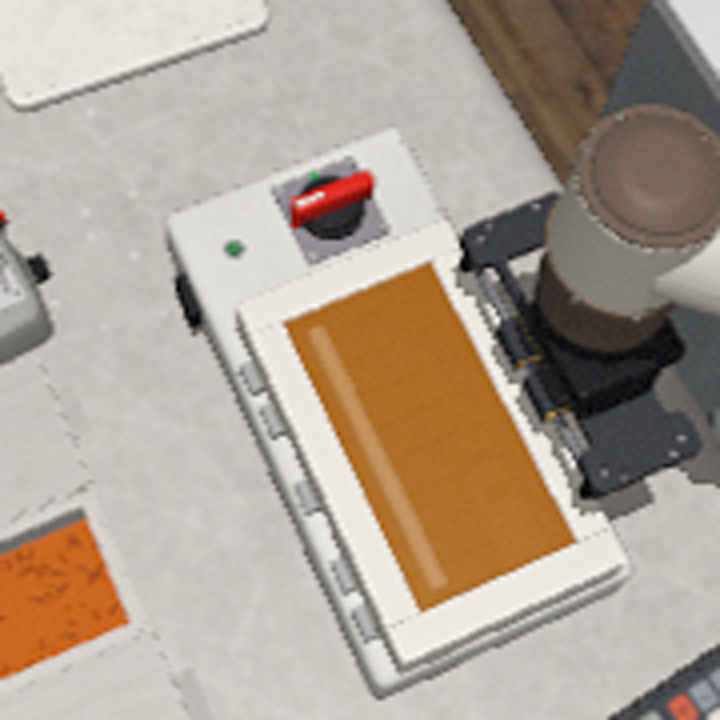

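View pics/w22.png

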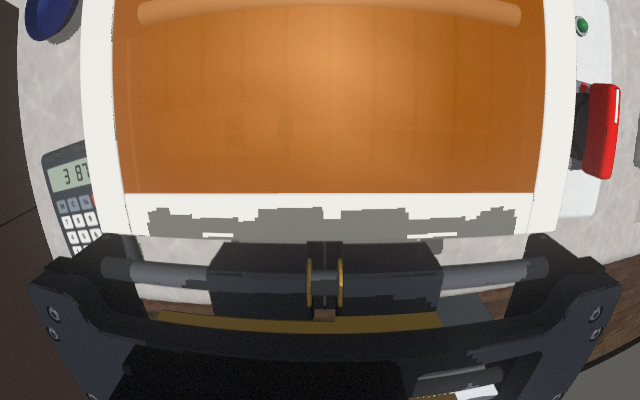

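step_arm([
  [[0, 0, 0, 0, -0.5, 0, 0], [0, 0, 0, 0.2, -1.5, 0, 0], [0, 0, 0, 0.2, -4, 0, 0], [0, 0, 0, 0.2, -7, 0, 0], [0, 0, 0, 0.2, -10.5, 0, 0]],
])

```text
time_s: 21.68
tcp_pos: [0.4195, 0.1969, 0.1688]
ee_rot: [[-0.999, -0.003, -0.043], [0.043, -0.002, -0.999], [0.003, -1.0, 0.002]]
wrist_force: [1.1, -0.2, 0.0]
gripper_width: 0.007
```

```bash
python3 -c "
from h import *
cap('top','top5');crop('top5',110,110,310,260,4,'t5c');cap('side','side10');crop('side10',270,190,450,370,4,'s10c');";python3 d.py .49 .008 .18 268
```

```text
tcp [0.424 0.2   0.174] zang -92.37582404168418 t 21.7833 w 0.006384225657091184 F [ 0.031  0.747 -0.67 ] j [ 45.304   8.338 -24.548   0.138 -56.381  42.242]
rv [ 0.008 -0.007 -0.01 ] sh cm [-7.42  -0.63  18.924]
```

View pics/t5c.png

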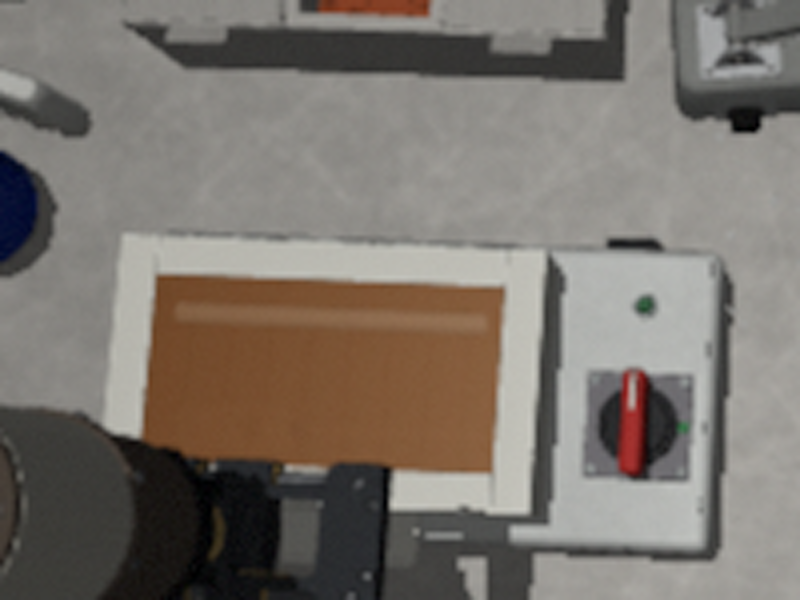

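View pics/s10c.png

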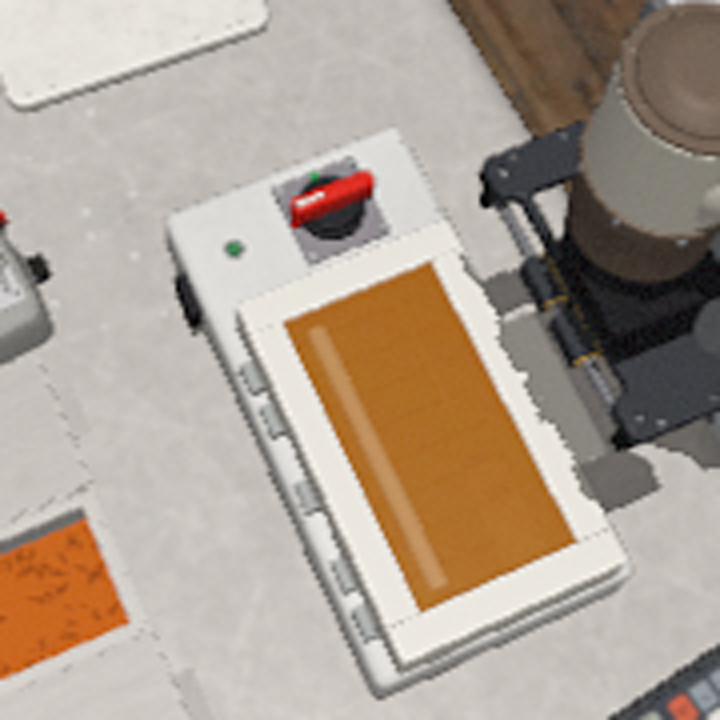

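```bash
python3 - <<'E'
from h import *
np.set_printoptions(precision=4,suppress=True)
t=lambda u,v:("top5",110+u/4,110+v/4);s=lambda u,v:("side10",270+u/4,190+v/4)
for a,b in [((530,515),(460,247)),((547,252),(238,310)),((122,234),(400,660))]:print(tri(t(*a),s(*b)))
print("sw",tri(t(633,370),s(291,208)),tri(t(631,475),s(372,180)))
E
```

```text
(array([0.4305, 0.0744, 0.0754]), [np.float64(0.006982379003243482), np.float64(0.00698237900324335)])
(array([0.5929, 0.06  , 0.102 ]), [np.float64(0.0017992551489231163), np.float64(0.001799255148923111)])
(array([0.6038, 0.3142, 0.1109]), [np.float64(3.9573225530993846e-05), np.float64(3.9573225531065234e-05)])
sw (array([0.523 , 0.0065, 0.0943]), [np.float64(7.457901093486711e-05), np.float64(7.457901093483909e-05)]) (array([0.4594, 0.0083, 0.0846]), [np.float64(0.0007653475630509005), np.float64(0.0007653475630509237)])
```

step_arm([
  [[0, 0, 0, -1.5, -0.5, 3, 20], [0, 0, 0, -3, -1, 7, 45], [0, 0, 0, -4.5, -1, 11, 45], [0, 0, 0, -6, -1, 15, 45], [0, 0, 0, -7.4, -1, 18.5, 45]],
])

```text
time_s: 22.2
tcp_pos: [0.4864, 0.008, 0.1786]
ee_rot: [[-0.999, 0.0, -0.042], [0.042, 0.0, -0.999], [-0.0, -1.0, -0.0]]
wrist_force: [0.4, 1.7, 0.4]
gripper_width: 0.302
```

```bash
python3 -c "
from h import *
cap('wrist','w23');crop('w23',200,100,440,330,3,'w23c');cap('side','side11');cap('side','side12');crop('side12',270,190,450,370,4,'s12c')";python3 d.py .491 .0075 .12 268
```

```text
tcp [0.487 0.007 0.178] zang -92.79112012091524 t 22.35 w 0.41120015815249256 F [-0.451  0.022 -0.032] j [ 20.     10.335 -21.415  -0.011 -58.321  67.214]
rv [-0.    -0.014  0.001] sh cm [-0.451  5.799 -0.065]
```

View pics/w23.png

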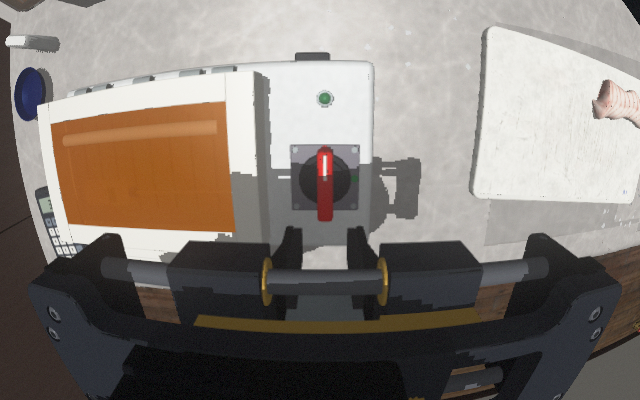

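View pics/s12c.png

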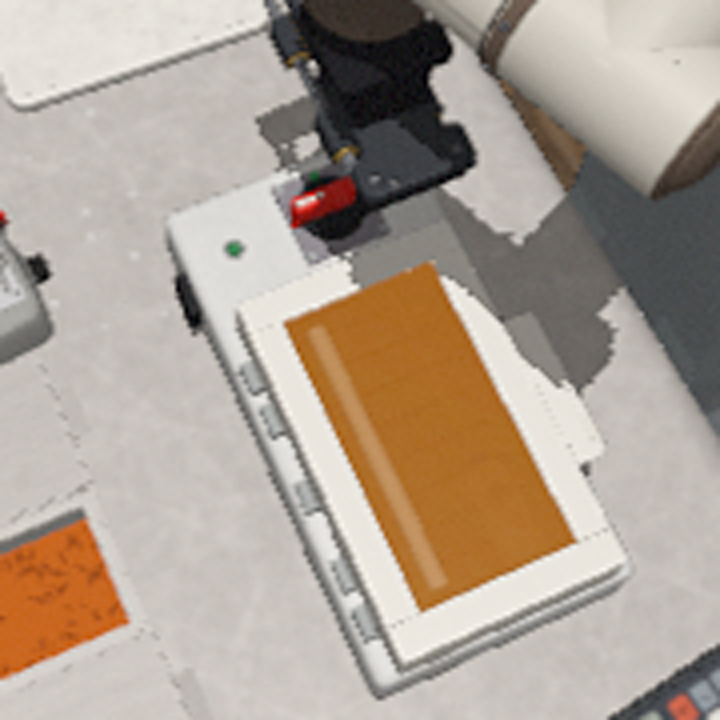

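```bash
python3 - <<'E'
from h import *
np.set_printoptions(precision=4,suppress=True)
t=lambda u,v:("top5",110+u/4,110+v/4);s=lambda u,v:("side10",270+u/4,190+v/4)
print(atz("w23",325,148.5,.098),atz("w23",326,221,.098),atz("w23",325.5,180,.06))
print(tri(("w23",325,148.5),t(633,370),s(291,208)),tri(("w23",326,221),t(631,475),s(372,180)))
# hood right front top corner + heights
print(tri(("w23",234,232),t(490,472),s(576,540)) , )
E
```

```text
[0.5264 0.0063 0.098 ] [0.4622 0.0081 0.098 ] [0.4892 0.0073 0.06  ]
(array([0.5238, 0.0064, 0.093 ]), [np.float64(0.0017068839471732313), np.float64(0.0006444870870876337), np.float64(0.0011513978004606394)]) (array([0.459 , 0.0084, 0.0869]), [np.float64(0.0013418800654921921), np.float64(0.0012174692298406677), np.float64(0.0011696677529614413)])
(array([ 0.4128,  0.1885, -0.119 ]), [np.float64(0.0580333287541887), np.float64(0.08016745725242494), np.float64(0.07586147838375595)])
```

step_arm([
  [[0, 0, 0, -0.3, 1.5, 0, 45], [0, -0.01, 0, -0.5, 3.2, 0, 45], [0, -0.01, 0, -0.5, 5, 0, 45], [0, -0.01, 0, -0.5, 6, 0, 45], [0, -0.01, 0, -0.5, 6, 0, 45]],
])

```text
time_s: 22.77
tcp_pos: [0.4892, 0.0101, 0.1162]
ee_rot: [[-0.999, -0.006, -0.032], [0.032, -0.001, -0.999], [0.006, -1.0, 0.001]]
wrist_force: [-0.6, 0.1, 0.7]
gripper_width: 0.448
```

```bash
python3 -c "
from h import *
cap('wrist','w24');crop('w24',200,100,440,330,3,'w24c')";python3 d.py .492 .0073 .074 268
```

```text
tcp [0.49  0.01  0.118] zang -91.7942986527362 t 22.8167 w 0.4496375180143944 F [-0.603  0.764  0.643] j [ 20.203  14.689 -25.646  -0.014 -49.849  68.012]
rv [-0.001  0.004  0.003] sh cm [-0.186  4.363  0.284]
```

View pics/w24c.png

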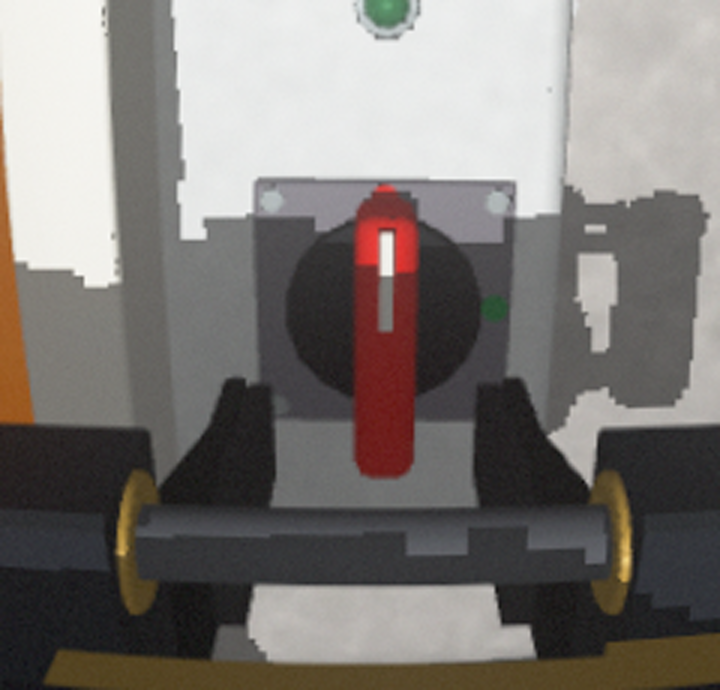

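step_arm([
  [[0, 0, 0, -0.2, 1, 0.2, 45], [0, 0, 0, -0.2, 2, 0.3, 45], [0, 0, 0, -0.2, 3, 0.3, 45], [0, 0, 0, -0.2, 3.5, 0.3, 45], [0, 0, 0, -0.2, 3.5, 0.3, 45]],
])

```text
time_s: 23.23
tcp_pos: [0.4929, 0.0066, 0.083]
ee_rot: [[-0.999, -0.001, -0.033], [0.033, -0.0, -0.999], [0.001, -1.0, 0.0]]
wrist_force: [-0.0, 0.2, 0.7]
gripper_width: 0.452
```

```bash
python3 -c "
from h import *
cap('wrist','w25');crop('w25',200,100,440,330,3,'w25c')";python3 d.py .492 .0073 .074 268
```

```text
tcp [0.493 0.007 0.084] zang -91.85458800913788 t 23.2833 w 0.4505760088797815 F [0.809 1.041 0.174] j [ 19.672  17.487 -27.717   0.009 -44.812  68.468]
rv [-0.     0.003  0.   ] sh cm [ 0.145  0.974 -0.06 ]
```

View pics/w25c.png

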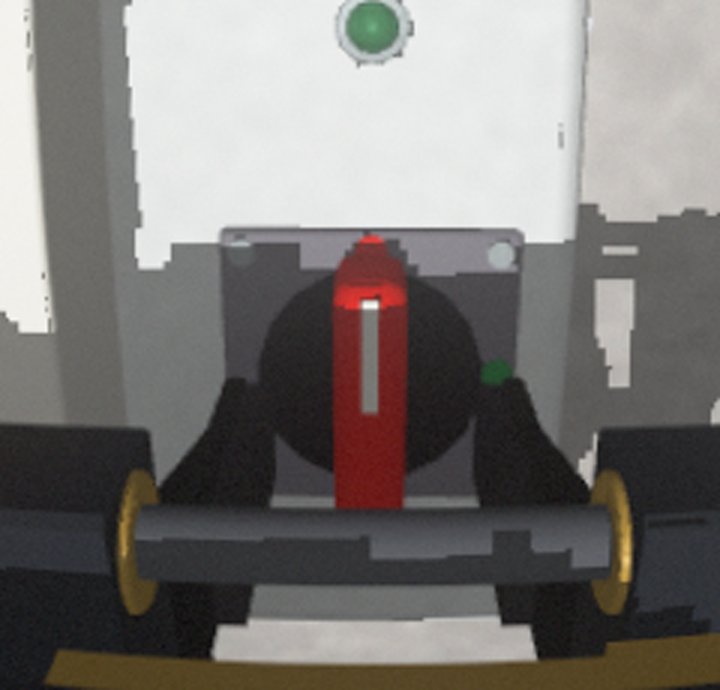

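step_arm([
  [[0, 0, 0, 0.1, 0.3, 0, 45], [0, 0, 0, 0.1, 0.6, 0, 45], [0, 0, 0, 0.1, 0.9, 0, 45], [0, 0, 0, 0.1, 0.9, 0, 20], [0, 0, 0, 0.1, 0.9, 0, 20]],
])

```text
time_s: 23.7
tcp_pos: [0.4924, 0.0065, 0.0748]
ee_rot: [[-0.999, -0.0, -0.033], [0.033, -0.0, -0.999], [0.0, -1.0, 0.0]]
wrist_force: [-0.3, 0.7, -0.1]
gripper_width: 0.365
```

step_arm([
  [[0, 0, 0, 0, 0, 0, 20], [0, 0, 0, 0, 0, 0, 20], [0, 0, 0, 0, 0, 0, 20], [0, 0, 0, 0, 0, 0, 20], [0, 0, 0, 0, 0, 0, 20]],
])

```text
time_s: 24.12
tcp_pos: [0.4924, 0.0065, 0.0749]
ee_rot: [[-0.999, 0.0, -0.033], [0.033, 0.0, -0.999], [-0.0, -1.0, -0.0]]
wrist_force: [0.1, -0.1, -0.4]
gripper_width: 0.206
```

```bash
python3 -c "
from h import *
cap('wrist','w26');crop('w26',200,100,440,330,3,'w26c')
s=r.sense();print(s['tcp_pos'],s['wrist_force'],s['moment'],s['gripper_width'])"
```

```text
[0.49240693 0.00654698 0.0748932 ] [ 0.1741711   0.75649947 -0.42781137] [ 0.02310767 -0.03209749  0.03822938] 0.20353810055113428
```

View pics/w26c.png

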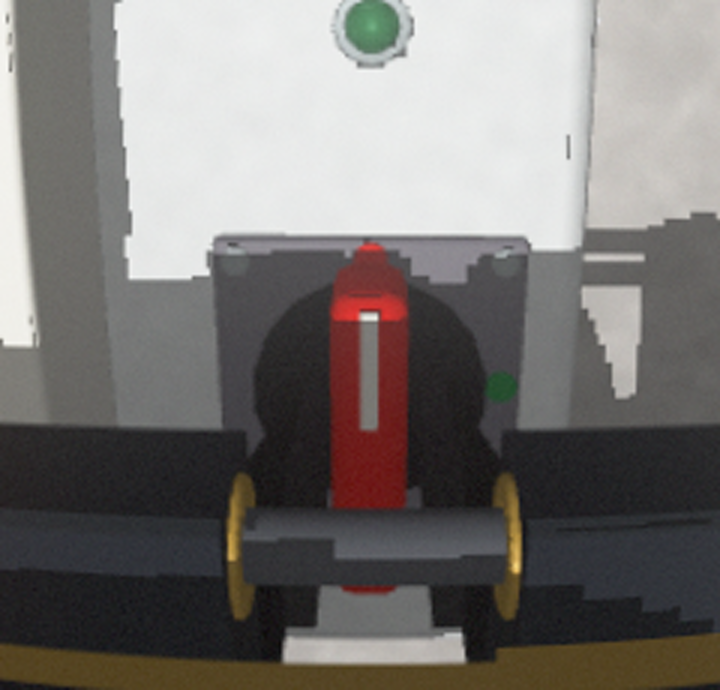

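step_arm([
  [[0, 0.1, 0, 0, 0, 0, 20], [0, 0.2, 0, 0, 0, 0, 20], [0, 0.3, 0, 0, 0, 0, 20], [0, 0.4, 0, 0, 0, 0, 20], [0, 0.5, 0, 0, 0, 0, 20]],
])

```text
time_s: 24.58
tcp_pos: [0.4919, 0.0075, 0.0748]
ee_rot: [[-0.859, -0.001, -0.512], [0.512, 0.001, -0.859], [0.001, -1.0, -0.001]]
wrist_force: [-2.2, 5.7, 0.7]
gripper_width: 0.2
```

```bash
python3 -c "
from h import *
cap('wrist','w27');crop('w27',200,100,440,330,3,'w27c')
s=r.sense();print(s['tcp_pos'],s['wrist_force'],s['moment'],s['gripper_width'])"
```

```text
[0.49186693 0.0075374  0.07480945] [-2.01185604  3.85135177  1.19458349] [1.43450988 0.68922112 0.03663356] 0.20139479600253263
```

View pics/w27c.png

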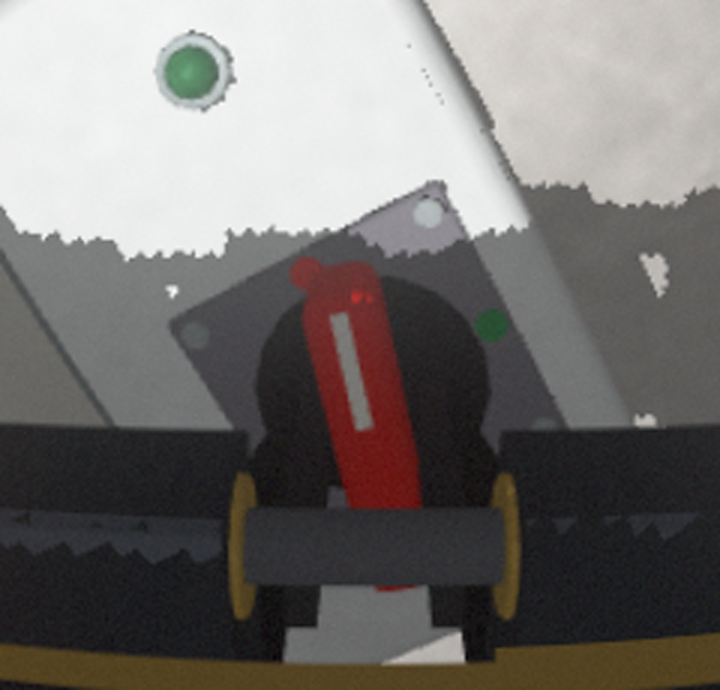

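step_arm([
  [[0, 0.1, 0, 0, 0, 0, 20], [0, 0.2, 0, 0, 0, 0, 20], [0, 0.3, 0, 0, 0, 0, 20], [0, 0.4, 0, 0, 0, 0, 20], [0, 0.5, 0, 0, 0, 0, 20]],
])

```text
time_s: 25.05
tcp_pos: [0.4925, 0.0074, 0.0749]
ee_rot: [[-0.508, 0.001, -0.861], [0.861, 0.001, -0.508], [0.001, -1.0, -0.001]]
wrist_force: [-0.4, 2.0, -0.7]
gripper_width: 0.206
```

step_arm([
  [[0, 0.1, 0, 0, 0, 0, 20], [0, 0.2, 0, 0, 0, 0, 20], [0, 0.3, 0, 0, 0, 0, 20], [0, 0.4, 0, 0, 0, 0, 20], [0, 0.5, 0, 0, 0, 0, 20]],
])

```text
time_s: 25.47
tcp_pos: [0.4924, 0.0066, 0.0749]
ee_rot: [[-0.033, 0.0, -0.999], [0.999, 0.0, -0.033], [0.0, -1.0, -0.0]]
wrist_force: [0.1, -0.2, -0.2]
gripper_width: 0.196
```

```bash
python3 -c "
from h import *
cap('wrist','w28');crop('w28',200,100,440,330,3,'w28c')
s=r.sense();print(s['tcp_pos'],s['wrist_force'],s['moment'],s['gripper_width'],s['joints'])"
```

```text
[0.49230314 0.00654621 0.07482149] [-0.00748661  0.36039301 -0.40541254] [ 0.09009466 -0.06669487  0.00021508] 0.20205654292369374 [ 1.96987246e+01  1.81246232e+01 -2.84374090e+01 -5.36748279e-03
 -4.34449158e+01 -1.79875297e+01]
```

View pics/w28c.png

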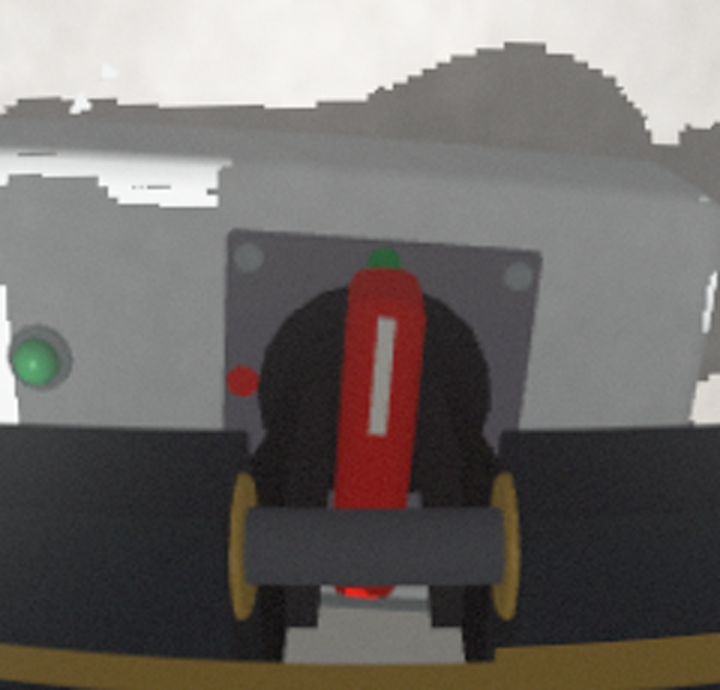

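step_arm([
  [[0, 0.06, 0, 0, 0, 0, 40], [0, 0.06, 0, 0, 0, 0, 40], [0, 0.06, 0, 0, 0, 0, 40], [0, 0.06, 0, 0, 0, 0, 40], [0, 0.06, 0, 0, 0, 0, 40]],
])

```text
time_s: 25.93
tcp_pos: [0.4924, 0.0065, 0.0749]
ee_rot: [[0.021, 0.0, -1.0], [1.0, 0.0, 0.021], [0.0, -1.0, -0.0]]
wrist_force: [-0.5, 0.1, -0.7]
gripper_width: 0.383
```

step_arm([
  [[0, 0, 0, 0, -1, 0, 40], [0, 0, 0, 0, -3, 0, 40], [0, 0, 0, 0, -6, 0, 40], [0, 0, 0, 0, -9.5, 0, 40], [0, 0, 0, 0, -13, 0, 40]],
])

```text
time_s: 26.35
tcp_pos: [0.4918, 0.0063, 0.206]
ee_rot: [[0.021, -0.001, -1.0], [1.0, -0.0, 0.021], [-0.001, -1.0, 0.001]]
wrist_force: [1.4, 1.2, 0.2]
gripper_width: 0.402
```

step_arm([
  [[0, 0, 0, -3, -1, 1, 40], [0, 0, 0, -6.5, -3, 2, 40], [0, 0, 0, -10, -4, 3, 40], [0, 0, 0, -13.5, -5, 4, 40], [0, 0, 0, -16, -6, 5, 40]],
])

```text
time_s: 26.77
tcp_pos: [0.4379, -0.1542, 0.2656]
ee_rot: [[0.022, 0.001, -1.0], [1.0, -0.0, 0.022], [-0.0, -1.0, -0.001]]
wrist_force: [0.9, -0.1, 0.5]
gripper_width: 0.4
```

```bash
python3 -c "
from h import *
cap('top','top6');crop('top6',110,110,310,260,4,'t6c');cap('side','side13');crop('side13',270,190,450,370,4,'s13c');cap('top','top7')
s=r.sense();print(s['tcp_pos'],s['wrist_force'],s['time_s'])"
```

```text
[ 0.43849939 -0.15363681  0.26565814] [-0.74462104 -0.37857574 -0.42268774] 26.9167
```

View pics/top7.png

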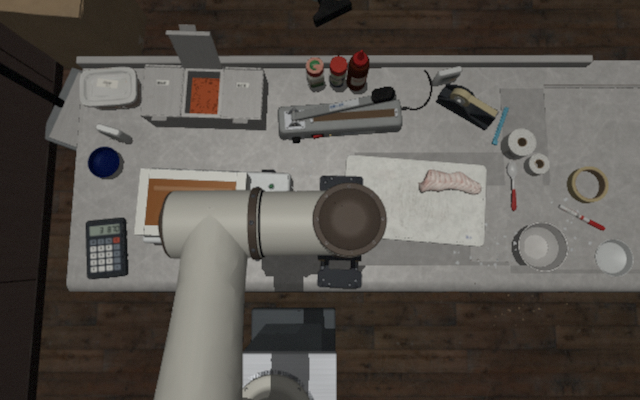

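View pics/t6c.png

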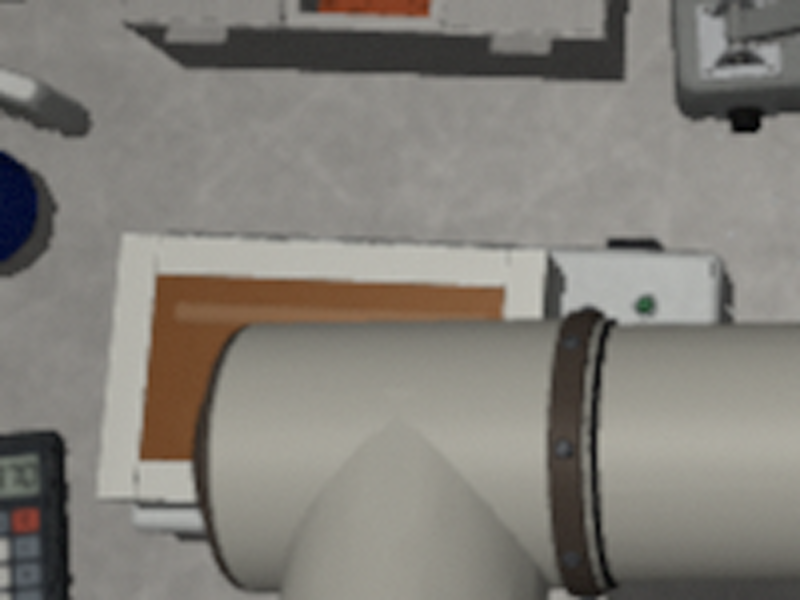

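View pics/s13c.png

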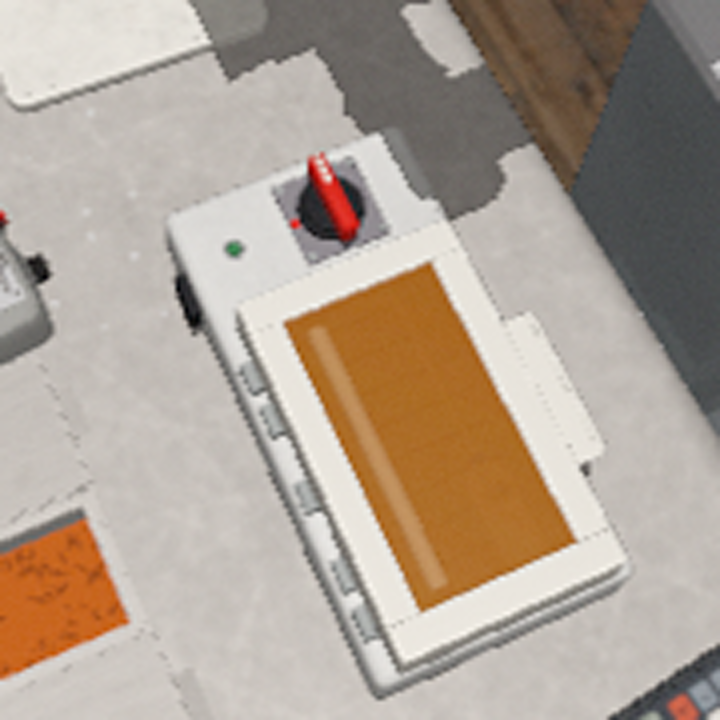

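```bash
python3 - <<'E'
from h import *
np.set_printoptions(precision=4,suppress=True)
t=lambda u,v:("top6",110+u/4,110+v/4);s=lambda u,v:("side13",270+u/4,190+v/4)
t5=lambda u,v:("top5",110+u/4,110+v/4)
print("front-left",tri(t(140,460),s(576,542)))
print("back-left",tri(t(157,275),s(421,610)))
print("front-right",tri(t5(492,471),s(432,264)))
print("back-right",tri(t5(505,288),s(286,322)))
E
```

```text
front-left (array([0.4671, 0.2978, 0.1073]), [np.float64(0.0005424823718322285), np.float64(0.0005424823718323555)])
back-left (array([0.5781, 0.2925, 0.1103]), [np.float64(0.0008743697904237869), np.float64(0.0008743697904238122)])
front-right (array([0.4593, 0.0891, 0.1062]), [np.float64(0.0022543139446099133), np.float64(0.002254313944609989)])
back-right (array([0.5691, 0.0838, 0.1089]), [np.float64(0.0022993810270840916), np.float64(0.0022993810270840295)])
```

```bash
python3 -c "
from station import r
print(r.finish_job())"
```

```text
the job is handed in; nothing more can be done
None
```

I carried out all three steps in order and handed the job in at about 27 s of the 66 s allowed; it returned no verdict.

- **Thermometer:** it went into the steel tray lengthwise, and the gripper let go with the hood still open. I could see it flat inside the rim before I closed the hood. After that I had only a faint view of it through the amber window.
- **Hood:** I pushed it down by the lip until it met a hard stop at 19 N. The window corners then stood level to about 3 mm, between 106 and 110 mm high, which agrees with fully shut.
- **Switch:** it was off while the hood closed. I then turned it clockwise and it snapped home by itself. The bar lies across with its mark at the green dot.
- **Fish:** it shows at the same place in the last top picture as in the first, to the eye.
- **Arm:** it was clear of everything at the end, with about zero wrist force.

**What disagreed or went wrong:**
- **Fingertips:** they sat about 8 mm behind the reported TCP, not 11 mm ahead as the text says. My first grasp closed above the case without touching it. I then lowered the gripper in small steps watching the wrist force, and the second grasp held at 29.6 mm.
- **Hood corner check:** one earlier corner measurement had a 7 mm mismatch because I picked the point badly. I replaced it with the window-corner check above.

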